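Turn a bracket plate blue face up in the scanner nest and start the scan

TASK

Turn the aluminium bracket plate over so that its blue face is up and lay it flat between the yellow stops of the scanner's black nest, without dropping or throwing it. Once it lies there and you have let go, press the green start button fully down and let it come back up. You may stand the plate on end in the orange stand to change your grip; do not press the button early, and leave the oil bottle, the wrench and the wheel hub where they are.

Things in the scene. Friction and masses are not known exactly. Their poses are not given: they have to be found in the camera images.
- plate: Loose flat aluminium plate, 44 mm (its x) by 120 mm (y) by 8 mm (z), about 0.12 kg, both ends alike. One big face is bare silver, the other blue. Origin at its very centre; z points out of the bare face, so blue face up means z straight down. Starts bare face up, flat on the wooden block, along the block's y, its long edges overhanging the block by about 7 mm on each side.
- block: Fixed wooden block on the bench, 30 mm (x) by 90 mm (y), 46 mm high, on which the plate lies at the start. Origin at the centre of its underside, on the bench; z up.
- stand: Fixed orange stand for changing grip: base 80 mm (x) by 90 mm (y), 12 mm high, with two cheeks on it (34 mm long in x) and a slot between them along the stand's x. The plate stands in the slot on a short end, its width along x, overhanging the cheeks by 5 mm each side, its centre then 72 mm above the bench. Origin at the centre of its underside, on the bench; z up.
- slot (a point): Centre of the slot's floor in the orange stand, 12 mm above the bench; axes as the stand's. The slot is 11 mm wide (y) and open at both ends; its straight sides end 28 mm above this point, and flared lips above them widen the mouth to about 20 mm, 37 mm above this point. A plate let go in it may lean up to about 6 degrees.
- nest (a point): Centre of the top of the station's black nest, 46 mm above the bench; z up. The plate lies flat on it, length along y (either end first), its centre then 4 mm above this point. The nest is 30 mm wide (x), so the plate's long edges overhang by 7 mm; beyond 48 mm from the middle in y it is 66 mm wide, with yellow stops 6 mm high at the ends and corners that leave the plate 4 mm of play on every side.
- station: Fixed scanning station; origin on the bench under the nest's centre, axes as the nest's. Grey base 12 mm high, 150 mm wide (y), from x = -145 to +175 mm. A scanner head 86 mm high and 110 mm wide stands on it from x = +130 mm outwards. The nest's side stops stand beside the plate's long edges only from 50 to 64 mm from its middle in y.
- start_top (a point): Centre of the top of the round green start button (32 mm across), in a black housing on the station's base, 105 mm from the nest's centre along the station's -x axis. It is pressed straight down.
- start (a joint): Travel of the green button: 0 when up, 0.006 m when fully down. It is sprung: about 5 N at the bottom, and it comes back up by itself.
- oil: Bystander: yellow oil bottle with a red cap, 44 mm across, 105 mm tall, standing. Origin at the centre of its underside.
- wrench: Bystander: steel wrench, 150 mm long, lying on the bench. Its length is along its x.
- hub: Bystander: turned steel wheel hub, 52 mm across, 34 mm tall, standing on its wide flange. Origin at the centre of its underside.
Mind the look-alikes: they are no part of the job. What is shaped like the plate but pink is not meant.

How it is judged:
By the outcome, as a careful person would: the job done as asked, in the order asked, and still so for the second after the job is handed in, with the robot touching nothing.
It also fails if it takes over 72 s, if anything falls off the work surface, if the arm or the gripper's body presses on something with over 40 N, if the wrist force passes 120 N, or if a joint passes its speed limit or range.

ROBOT

A 6-joint arm with a two-finger parallel gripper is mounted at the origin on the work surface. World frame = base frame: x ahead of the robot, y to its left, z up, the work surface at z = 0. Lengths are in m, angles in degrees, forces in N, time in s.
With the tool pointing down it reaches from about 0.4 to 0.825 m from the base axis. Payload 7 kg.
Tool frame: the origin (TCP) lies midway between the tips of the shut fingers; the grasp point (between the pads) lies 19 mm behind it (r.grasp_offset is the distance from the TCP to the grasp point, in m); z points along the fingers, x is the direction in which the jaws open and shut, and the axes are right-handed (so a half turn about z gives the same grasp; the last joint's range is limited). The gripper opens to 88 mm and grips with 3 to 60 N. Pads are 19 mm wide; open, the fingers measure 130 mm over their backs; the gripper's body (78 mm by 193 mm) begins 47 mm behind the grasp point.
Start: joints at [92.195, 20.546, 0.682, 0, -70.136, -16.507], TCP at [0.167, 0.654, 0.227] pointing down, gripper open.
Joint ranges: [-176.03, 176.03], [-82.01, 121.73], [-58.28, 71.71], [-173.87, 95.51], [-174.79, -0.11], [-173.66, 173.66]. Speed limits (degrees/s): [136.94, 136.94, 172.46, 180, 180, 180].

INTERFACE

Orientations are given as [roll, pitch, yaw] about the fixed x, y, z axes, in that order (R = Rz(yaw) Ry(pitch) Rx(roll)).
In Python, from plant import r gives the robot as it stands.
- The arm moves only by the tool step_arm, never from a script. Its argument "deltas" is a list of rows, each a list of 7 numbers: the turn, a rotation vector about the tool's x, y, z in rad, then the shift along the tool's x, y, z in mm, then the opening, from -1 (shut) to 1 (fully open), so that 0 is half open. In form: [[ax, ay, az, x, y, z, grip], ...]. A call has 1 to 10 rows; each row shifts and turns the pose as measured when the row begins, along the tool's axes as they then stand; what a row does not reach is not made up. A row lasts 1/10 s, in which the tool goes at most 50 mm and 8.59 degrees, less where a joint would pass 70% of its speed; a pose out of reach is approached as far as the arm can. A call with a gripper value outside its range is refused whole. The fingers move at their own pace and stop on an object; "squeeze" is the grip in N (left out, the last holds). Time passes only in rows, so rows that do not move let the fingers close. It gives the time, the measured TCP pose, the force and the opening at its end, in the units of the state.
- r.get_state(): the state, without advancing time (a new reading comes with each control period).
- r.capture(name): name is "side" or "top"; returns the picture (384x512x3 uint8, red, green, blue); there is no depth.
- r.camera_info(name): a dict with "vertical_fov" (degrees; the focal length in pixels is half the picture's height over the tangent of half this angle, whatever the lens; pixels are square), "cx", "cy" (the principal point, pixels), "view" (4x4, takes a point from world to camera coordinates). Camera axes: x right, y down, z forward; pixel columns grow to the right and rows downward; lengths in m; the calibration is good to about 2 mm. A picture is of the moment at which its call begins. camera_info takes no time and is no camera call.
- r.close_job(): hands the job in, once; it reports no verdict.
The state is a dict: "time_s": time; "joints": joint angles; "qd": joint speeds; "joint_torque": joint torques, N m; "tcp_pos": TCP position; "eef_rot": TCP orientation; "contact_force": force on the tool from outside, world axes, zero at the start; "moment": the same for the moment, N m; "gripper_width": finger opening in m.
Only numpy, scipy, OpenCV 4.12 (cv2) and the standard library are available. Lean on these libraries where they do the work, as an engineer would, in place of code of your own. Each camera call takes 0.05 s, during which the arm holds its last target.

## Working session

There is one attempt and no reset: what is moved stays moved. The work goes in short steps, Python scripts to look and compute and a tool call to move; the robot and the scene stay as the last step left them, time stands still between calls to the robot, and variables do not carry over. Pictures are saved under pics/ and viewed, and the job is handed in when it is done.

Besides the shell and the picture viewer there is one more tool, called as name(argument=value, ...), one argument or row to a line, values as JSON. step_arm: Moves the arm, as the interface text tells. Its arguments: {"type":"object","properties":{"deltas":{"type":"array","items":{"type":"array","items":{"type":"number"}}},"squeeze":{"type":"number"}},"required":["deltas"]}

```bash
mkdir -p pics; ls
python3 - <<'E'
from plant import r
import cv2,json
print(r.get_state())
for n in("side","top"):
    im=r.capture(n); cv2.imwrite(f"pics/{n}0.png",im[:,:,::-1]); print(n,r.camera_info(n))
E
```

```text
pics
{'time_s': 0.0, 'joints': array([ 9.21942737e+01,  2.05903876e+01,  6.34600993e-01, -2.08928630e-02,
       -7.01362936e+01, -1.65055404e+01]), 'qd': array([ 0.10705596,  0.02563404,  0.00302473, -0.06432569,  0.03265138,
        0.04235503]), 'joint_torque': array([-3.68823848e-04, -5.82715237e+01,  2.93048286e+01,  6.99703574e+00,
        6.96582603e-03, -1.65651168e-04]), 'tcp_pos': array([0.16676876, 0.65357023, 0.22563837]), 'eef_rot': array([-1.79992668e+02, -9.38664178e-02, -1.04318388e+02]), 'contact_force': array([0.39512195, 0.06445494, 0.36737195]), 'moment': array([0.02563195, 0.00034113, 0.00871371]), 'gripper_width': 0.08793069723836404}
side {'vertical_fov': 48.670421575828655, 'cx': 251.51508748060033, 'cy': 194.10663383119783, 'view': array([[-0.68363392, -0.72962536,  0.01707343,  0.41914607],
       [-0.47850273,  0.43043119, -0.76535229,  0.33746146],
       [ 0.5510715 , -0.53139047, -0.64338509,  0.68039999],
       [ 0.        ,  0.        ,  0.        ,  1.        ]])}
top {'vertical_fov': 53.20470946155577, 'cx': 254.05733133689952, 'cy': 200.17982275502837, 'view': array([[-0.18770792, -0.98221389, -0.00464823,  0.11573877],
       [-0.95310242,  0.18328425, -0.24083741,  0.62301575],
       [ 0.2374058 , -0.04077685, -0.97055434,  0.60520114],
       [ 0.        ,  0.        ,  0.        ,  1.        ]])}
```

View pics/side0.png

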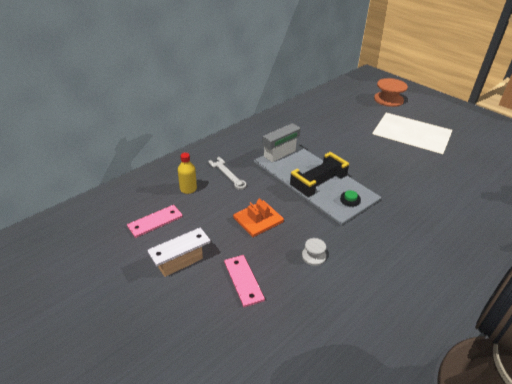

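View pics/top0.png

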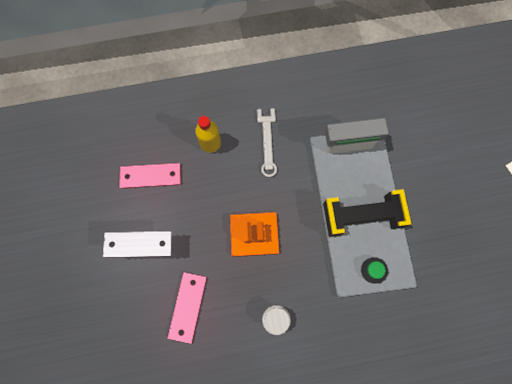

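Candidates shaped like the plate: the silver one at top (138,244) / side (180,247) on the wooden block, and pink ones at top (150,175) and (187,308). The silver one fits: bare aluminium and lying on the block. I'll confirm with crops and measure.

```bash
cat > h.py <<'E'
import numpy as np, cv2
from plant import r
def cam(n):
    c=r.camera_info(n); f=192/np.tan(np.radians(c["vertical_fov"]/2)); return f,c["cx"],c["cy"],np.array(c["view"])
def ray(n,p,z):
    f,cx,cy,V=cam(n); R=V[:3,:3];t=V[:3,3]; o=-R.T@t
    d=R.T@np.array([(p[0]-cx)/f,(p[1]-cy)/f,1]); return o+d*(z-o[2])/d[2]
def proj(n,P):
    f,cx,cy,V=cam(n); q=V[:3,:3]@np.asarray(P)+V[:3,3]; return np.array([f*q[0]/q[2]+cx,f*q[1]/q[2]+cy])
def tri(pt,ps):
    A=[];b=[]
    for n,p in(("top",pt),("side",ps)):
        f,cx,cy,V=cam(n);R=V[:3,:3];o=-R.T@V[:3,3];d=R.T@np.array([(p[0]-cx)/f,(p[1]-cy)/f,1]);d/=np.linalg.norm(d)
        M=np.eye(3)-np.outer(d,d);A.append(M);b.append(M@o)
    return np.linalg.solve(sum(A),sum(b))
def rect(n,mask,z):
    cs,_=cv2.findContours(mask,cv2.RETR_EXTERNAL,cv2.CHAIN_APPROX_NONE)
    c=max(cs,key=cv2.contourArea)[:,0,:]
    w=np.array([ray(n,p,z)[:2] for p in c])*1000
    return cv2.minAreaRect(w.astype(np.float32)),c
E
python3 - <<'E'
from h import *
T=cv2.imread("pics/top0.png");S=cv2.imread("pics/side0.png")
def crop(I,x,y,w,h,k):return cv2.resize(I[y:y+h,x:x+w],None,fx=k,fy=k,interpolation=cv2.INTER_CUBIC)
a=crop(T,90,215,100,60,4);b=crop(S,140,220,100,60,4)
c=crop(T,215,200,100,60,4);d=crop(S,225,190,100,60,4)
cv2.imwrite("pics/crop1.png",np.vstack([np.hstack([a,b]),np.hstack([c,d])]))
a=crop(T,310,180,110,110,3.6);b=crop(S,260,130,110,110,3.6)
cv2.imwrite("pics/crop2.png",np.hstack([a,b]))
for n,I in(("top",T),("side",S)):
    H=cv2.cvtColor(I,cv2.COLOR_BGR2HSV).astype(int);h,s,v=H[...,0],H[...,1],H[...,2]
    yy,xx=np.mgrid[:384,:512]
    roi=(abs(xx-138)<45)&(abs(yy-244)<25) if n=="top" else (abs(xx-180)<40)&(abs(yy-247)<25)
    m=(roi&(s<40)&(v>150)).astype(np.uint8); m=cv2.morphologyEx(m,cv2.MORPH_CLOSE,np.ones((9,9)))
    print(n,"plate",rect(n,m,.054)[0])
    m=((h>4)&(h<14)&(s>200)&(v>120)).astype(np.uint8)
    if n=="side": m[:150]=0
    R,c=rect(n,m,.012); print("orange",R,m.sum())
    roi=xx>280 if n=="top" else xx>250
    m=((h>20)&(h<33)&(s>150)&(v>80)&roi).astype(np.uint8)
    pts=np.argwhere(m)[:,::-1]
    w=np.array([ray(n,p,.052)[:2] for p in pts])*1000
    print("yellow",cv2.minAreaRect(w.astype(np.float32)))
    m=((h>55)&(h<85)&(s>120)&(v>60)).astype(np.uint8)
    k,l,st,ce=cv2.connectedComponentsWithStats(m); print("green",[(st[i].tolist(),ce[i].round(1).tolist()) for i in range(1,k) if st[i,4]>20])
E
```

```text
top plate ((600.3523559570312, 216.63803100585938), (120.85810852050781, 44.891815185546875), 79.70330810546875)
orange ((594.0005493164062, 10.561767578125), (80.6048583984375, 52.29274368286133), 79.1454086303711) 754
yellow ((579.8045043945312, -205.04393005371094), (146.47633361816406, 67.01570892333984), 86.42558288574219)
green [([367, 261, 19, 18, 256], [376.0, 269.6])]
side plate ((598.3092041015625, 216.71258544921875), (121.79956817626953, 48.29367446899414), 80.05497741699219)
orange ((584.890380859375, 9.2420654296875), (87.50554656982422, 87.67955017089844), 84.02739715576172) 467
yellow ((577.3846435546875, -202.44775390625), (150.04281616210938, 70.08444213867188), 86.42466735839844)
green [([344, 191, 14, 10, 112], [350.6, 195.5])]
```

```bash
sleep 0
```

```text
(no output)
```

View pics/crop1.png

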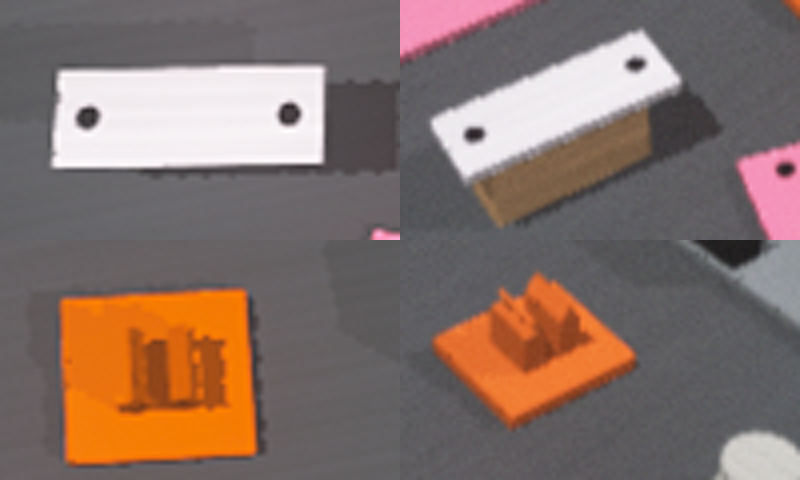

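View pics/crop2.png

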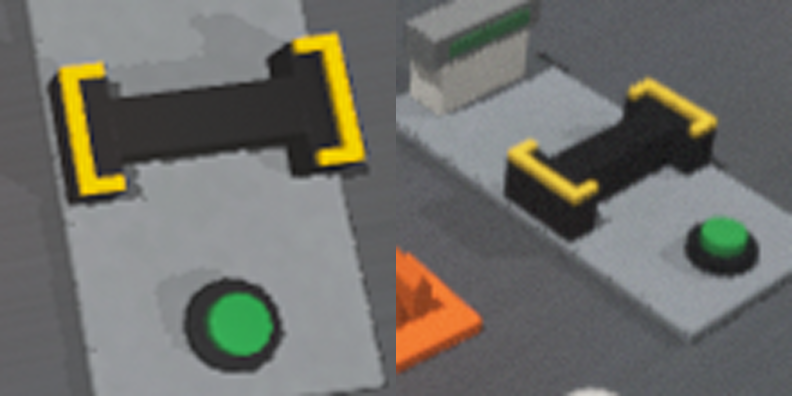

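The crop confirms it: the silver plate sits on the wooden block, bare face up. Next I'll measure the stand, nest, button and bystanders more precisely.

```bash
python3 - <<'E'
from h import *
T=cv2.imread("pics/top0.png");S=cv2.imread("pics/side0.png")
H={n:cv2.cvtColor(I,cv2.COLOR_BGR2HSV).astype(int) for n,I in(("top",T),("side",S))}
yy,xx=np.mgrid[:384,:512]
np.set_printoptions(precision=4,suppress=True)
for n,(x0,y0) in(("top",(255,234)),("side",(258,217))):
    h,s,v=[H[n][...,i] for i in range(3)]
    m=((h<16)&(s>150)&(v>60)&(abs(xx-x0)<32)&(abs(yy-y0)<32)).astype(np.uint8)
    m=cv2.morphologyEx(m,cv2.MORPH_CLOSE,np.ones((5,5)))
    R,c=rect(n,m,.012); print(n,"stand rect z=.012",R,m.sum())
    ap=cv2.approxPolyDP(cv2.convexHull(c),3,True)[:,0]; print(ap.tolist(),[ (ray(n,p,.012)[:2]*1000).round(1).tolist() for p in ap])
    # yellow clusters
    roi=xx>280 if n=="top" else xx>250
    m=((h>20)&(h<33)&(s>150)&(v>80)&roi).astype(np.uint8)
    cs,_=cv2.findContours(m,cv2.RETR_EXTERNAL,cv2.CHAIN_APPROX_NONE)
    for c in cs:
        if cv2.contourArea(c)>40: print("yel",cv2.boundingRect(c),(np.mean([ray(n,p[0],.052)[:2] for p in c],0)*1000).round(1))
print("button tri",tri((376,269.6),(350.6,195.5)))
print("cap red tri",tri((204,122),(185,157)),"hub",tri((277,319),(316,244)))
print("wrench",[ray("top",p,.005) for p in((266,115),(269,170))])
print("oil base top", ray("top",(211,146),0.0))
E
python3 - <<'E'
import cv2,numpy as np
T=cv2.imread("pics/top0.png")
cv2.imwrite("pics/st.png",cv2.resize(T[205:265,222:292],None,fx=10,fy=10,interpolation=cv2.INTER_CUBIC))
E
```

```text
top stand rect z=.012 ((585.056396484375, 6.304779052734375), (90.72196960449219, 80.35735321044922), 82.37361145019531) 1983
[[276, 213], [278, 253], [231, 254], [230, 215]] [[616.3, -43.2], [540.1, -31.4], [554.9, 56.0], [629.2, 44.9]]
yel (326, 198, 19, 37) [ 583.8 -141. ]
yel (391, 189, 20, 37) [ 576.4 -268.7]
side stand rect z=.012 ((585.4712524414062, 8.6103515625), (94.3605728149414, 96.75025939941406), 82.87986755371094) 1068
[[260, 199], [283, 220], [252, 236], [233, 215]] [[625.4, -39.6], [536.1, -27.4], [546.7, 61.0], [626.4, 47.2]]
yel (291, 169, 25, 18) [ 578.7 -139.3]
yel (325, 152, 24, 16) [ 575.1 -266.1]
button tri [ 0.4753 -0.2     0.0269]
cap red tri [0.7882 0.0585 0.098 ] hub [ 0.4239 -0.0056  0.0356]
wrench [array([ 0.8261, -0.0654,  0.005 ]), array([ 0.7068, -0.0478,  0.005 ])]
oil base top [0.7818 0.0586 0.    ]
```

View pics/st.png

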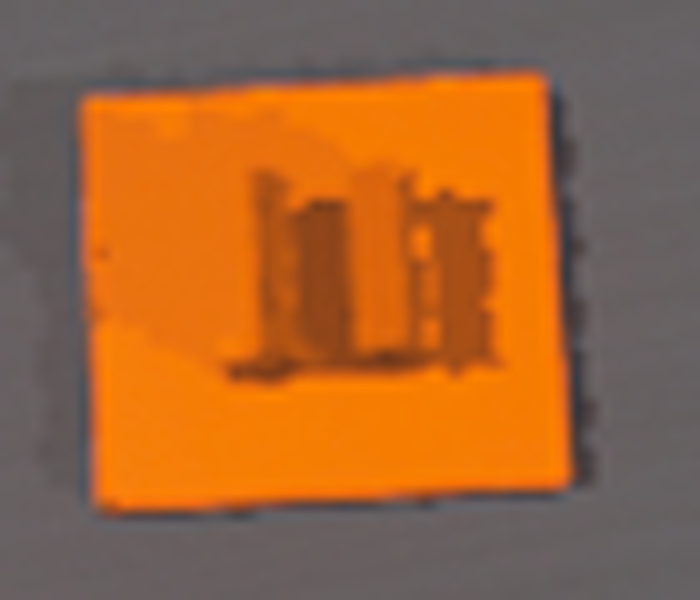

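Stand is at (0.585, 0.0065), x axis about −8°. Nest is at (0.580, −0.205), x axis about −3.5°. Button is at (0.475, −0.200) and the plate at (0.5995, 0.2167), x axis about −10°. I'll use two 90° turns about the jaw axis: tilt −30→+60, regrip in the stand, then −60→+30.

```bash
cat >> h.py <<'E'
from scipy.spatial.transform import Rotation as Ro
np.set_printoptions(precision=4,suppress=True)
def go(g,psi,al,off=None):
    """g grasp point target (m); psi jaw yaw; al tilt. prints remaining turn (tool axes, rad) and shifts (mm)"""
    s=r.get_state(); R=Ro.from_euler("xyz",s["eef_rot"],degrees=True); p=np.array(s["tcp_pos"])
    Rt=Ro.from_euler("xyz",[180+al,0,psi],degrees=True)
    o=r.grasp_offset if off is None else off
    pt=np.array(g)+Rt.apply([0,0,o])
    print("t %.2f grasp"%s["time_s"],p-R.apply([0,0,o]),"rpy",s["eef_rot"],"F",s["contact_force"],"w %.4f"%s["gripper_width"],"q",np.round(s["joints"],1))
    print("turn",(R.inv()*Rt).as_rotvec(),"shift now-axes",R.inv().apply(pt-p)*1000,"target-axes",Rt.inv().apply(pt-p)*1000)
E
python3 -c "
from h import *
print(r.grasp_offset); go([.5995,.2167,.15],170,0)"
```

```text
0.0188
t 0.10 grasp [0.1668 0.6536 0.2445] rpy [-179.9902   -0.0868 -104.318 ] F [-0.0807  0.091   0.9152] w 0.0874 q [ 92.2  20.6   0.6  -0.  -70.1 -16.5]
turn [-0.0013 -0.0011  1.4954] shift now-axes [ 316.1873 -527.3022   95.0819] target-axes [-502.0041 -355.1361   94.5132]
```

step_arm(
  deltas=[
    [0, 0, 0, 21, -35, 0, 1],
    [0, 0, 0, 21, -35, 0, 1],
    [0, 0, 0, 21, -35, 0, 1],
    [0, 0, 0, 21, -35, 0, 1],
    [0, 0, 0, 21, -35, 0, 1],
    [0, 0, 0, 21, -35, 0, 1],
    [0, 0, 0, 21, -35, 0, 1],
    [0, 0, 0, 21, -35, 0, 1],
    [0, 0, 0, 21, -35, 0, 1],
    [0, 0, 0, 21, -35, 0, 1],
  ],
)

```text
time_s: 1.1
tcp_pos: [0.4593, 0.3546, 0.2217]
eef_rot: [179.9, -0.5, -103.9]
contact_force: [-0.1, 0.6, 0.4]
gripper_width: 0.0874
```

step_arm(
  deltas=[
    [0, 0, 0.14, 0, 0, 0, 1],
    [0, 0, 0.14, 0, 0, 0, 1],
    [0, 0, 0.14, 0, 0, 0, 1],
    [0, 0, 0.14, 0, 0, 0, 1],
    [0, 0, 0.14, 0, 0, 0, 1],
    [0, 0, 0.14, 0, 0, 0, 1],
    [0, 0, 0.14, 0, 0, 0, 1],
    [0, 0, 0.14, 0, 0, 0, 1],
    [0, 0, 0.14, 0, 0, 0, 1],
    [0, 0, 0.14, 0, 0, 0, 1],
  ],
)

```text
time_s: 2.1
tcp_pos: [0.4615, 0.3467, 0.2174]
eef_rot: [-179.1, -0.4, 172.4]
contact_force: [0.9, 0.1, -0.2]
gripper_width: 0.0876
```

```bash
python3 -c "
from h import *
go([.5995,.2167,.12],170,-30)"
```

```text
t 2.10 grasp [0.4617 0.347  0.2362] rpy [-179.0849   -0.405   172.3814] F [ 0.9219  0.0588 -0.2342] w 0.0876 q [ 56.3  12.3 -12.    0.  -66.6 -64. ]
turn [-0.5396 -0.0175  0.0389] shift now-axes [-155.1838  -99.3912  114.1969] target-axes [-158.4556 -138.8574   51.1076]
```

step_arm(
  deltas=[
    [-0.1, 0, 0.01, 0, 0, 0, 1],
    [-0.11, 0, 0.01, 0, 0, 0, 1],
    [-0.11, 0, 0.01, 0, 0, 0, 1],
    [-0.11, 0, 0, 0, 0, 0, 1],
    [-0.11, 0, 0, 0, 0, 0, 1],
    [0, 0, 0, -26, -23, 8, 1],
    [0, 0, 0, -26, -23, 8, 1],
    [0, 0, 0, -26, -23, 8, 1],
    [0, 0, 0, -26, -23, 8, 1],
    [0, 0, 0, -26, -23, 8, 1],
  ],
)

```text
time_s: 3.1
tcp_pos: [0.5768, 0.2479, 0.1223]
eef_rot: [148.6, -0.3, 170.5]
contact_force: [-0.2, 0.6, 0.3]
gripper_width: 0.0875
```

```bash
python3 -c "
from h import *
go([.5995,.2167,.10],170,-30)"
```

```text
t 3.10 grasp [0.5753 0.2383 0.1383] rpy [148.5755  -0.2879 170.4659] F [-0.174   0.5871  0.3413] w 0.0875 q [ 21.9  17.4 -12.3 -36.3 -49.  -10. ]
turn [ 0.0248 -0.0085  0.0044] shift now-axes [-27.7898 -35.0827  23.5632] target-axes [-27.7392 -34.3608  24.661 ]
```

step_arm(
  deltas=[
    [0.01, 0, 0, -9, -11, 8, 1],
    [0.01, -0.005, 0, -9, -11, 8, 1],
    [0.005, 0, 0, -9, -11, 8, 1],
    [0, 0, 0, 0, 0, 0, 1],
  ],
)

```text
time_s: 3.5
tcp_pos: [0.602, 0.2236, 0.0777]
eef_rot: [150.3, -0.4, 170.1]
contact_force: [-0.9, 0.7, -0.7]
gripper_width: 0.0877
```

```bash
python3 -c "
from h import *
go([.5995,.2167,.05],170,-30)
im=r.capture('top');cv2.imwrite('pics/t1.png',im[:,:,::-1])"
```

```text
t 3.50 grasp [0.6005 0.2144 0.094 ] rpy [150.307   -0.3524 170.0951] F [-0.9076  0.6689 -0.7294] w 0.0877 q [ 19.5  22.2 -11.2 -36.2 -47.3  -6.7]
turn [-0.0054 -0.0062 -0.0016] shift now-axes [  0.969  -19.8336  39.2774] target-axes [  1.243  -20.0422  39.1636]
```

View pics/t1.png

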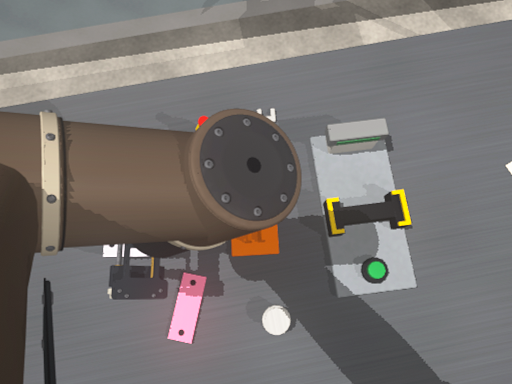

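```bash
python3 -c "
from h import *
im=r.capture('side');cv2.imwrite('pics/s1.png',im[:,:,::-1])
p=r.get_state()['tcp_pos']; print(p,proj('side',p),proj('top',p))
for n in('top','side'):
  V=cam(n)[3]; print(-V[:3,:3].T@V[:3,3])"
```

```text
[0.6021 0.2244 0.0796] [173.4345 236.9891] [127.7272 241.398 ]
[0.4718 0.0242 0.738 ]
[0.0731 0.5221 0.6889]
```

View pics/s1.png

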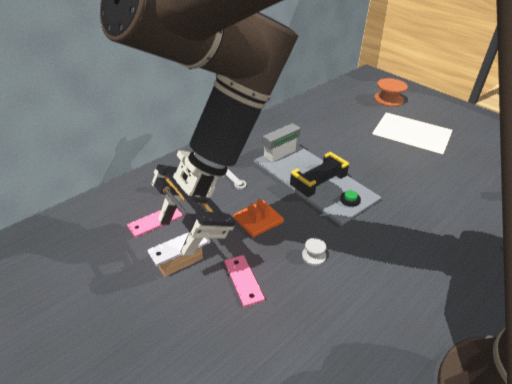

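step_arm(
  deltas=[
    [-0.005, -0.005, 0, 0, -7, 13, 1],
    [0, 0, 0, 0.5, -7, 13, 1],
    [0, 0, 0, 0.5, -6, 13, 1],
    [0, 0, 0, 0, 0, 0, 1],
    [0, 0, 0, 0, 0, 0, 1],
  ],
)

```text
time_s: 4.1
tcp_pos: [0.6015, 0.2301, 0.0379]
eef_rot: [149.8, 0.3, 170.2]
contact_force: [0.3, 0.7, 0.6]
gripper_width: 0.0877
```

```bash
python3 -c "
from h import *
go([.5995,.2167,.05],170,-30)"
```

```text
t 4.10 grasp [0.5998 0.2208 0.0541] rpy [149.7585   0.2969 170.2099] F [0.3264 0.7075 0.6113] w 0.0877 q [ 19.4  25.2 -12.4 -39.4 -43.6  -2.1]
turn [0.0042 0.0026 0.0058] shift now-axes [-0.3186 -5.6903  1.4888] target-axes [-0.3554 -5.682   1.5119]
```

step_arm(
  deltas=[
    [0, 0, 0, 0, -5.5, 2, 1],
    [0, 0, 0, 0, 0, 0, 1],
    [0, 0, 0, 0, 0, 0, -0.3],
    [0, 0, 0, 0, 0, 0, -0.3],
    [0, 0, 0, 0, 0, 0, -0.3],
    [0, 0, 0, 0, 0, 0, -0.3],
    [0, 0, 0, 0, 0, 0, -0.3],
  ],
  squeeze=25,
)

```text
time_s: 4.8
tcp_pos: [0.6019, 0.2263, 0.0351]
eef_rot: [149.7, 0.4, 170.2]
contact_force: [0.2, -0.3, 0.3]
gripper_width: 0.0532
```

```bash
python3 -c "
from h import *
go([.5995,.2167,.05],170,-30)"
```

```text
t 4.80 grasp [0.6002 0.217  0.0514] rpy [149.6926   0.4494 170.2259] F [ 0.154  -0.2583  0.2776] w 0.0532 q [ 19.   25.4 -12.5 -39.7 -43.5  -1.3]
turn [0.0054 0.0048 0.0073] shift now-axes [ 0.7159 -1.1303  0.9848] target-axes [ 0.7028 -1.1302  0.9942]
```

Still closing (53 mm); continue.

step_arm(
  deltas=[
    [0, 0, 0, 0.5, -1, 1, -0.5],
    [0, 0, 0, 0, 0, 0, -0.5],
    [0, 0, 0, 0, 0, 0, -0.5],
    [0, 0, 0, 0, 0, 0, -0.5],
    [0, 0, 0, 0, 0, 0, -0.5],
  ],
)

```text
time_s: 5.3
tcp_pos: [0.6014, 0.226, 0.0338]
eef_rot: [149.7, 0.5, 170.2]
contact_force: [0.2, 1.0, 0.4]
gripper_width: 0.0439
```

step_arm(
  deltas=[
    [0, 0, 0, 0, 4, -7, -0.5],
    [0, 0, 0, 0, 10, -17, -0.5],
    [0, 0, 0, 0, 10, -17, -0.5],
    [0, 0, 0, 0, 10, -17, -0.5],
    [0, 0, 0, 0, 10, -17, -0.5],
    [0, 0, 0, 0, 10, -17, -0.5],
    [0.05, 0, 0, 0, 0, 0, -0.5],
    [0.1, 0, 0, 0, 0, 0, -0.5],
    [0.1, 0, 0, 0, 0, 0, -0.5],
    [0.1, 0, 0, 0, 0, 0, -0.5],
  ],
)

```text
time_s: 6.3
tcp_pos: [0.6003, 0.2217, 0.1491]
eef_rot: [170.4, 0.5, 169.7]
contact_force: [-0.3, -0.2, -1.8]
gripper_width: 0.0439
```

```bash
python3 -c "
from h import *
go([.585,.0065,.15],172,60)
im=r.capture('side');cv2.imwrite('pics/s2.png',im[:,:,::-1])"
```

```text
t 6.30 grasp [0.5996 0.2187 0.1676] rpy [170.382    0.4753 169.7079] F [-0.2939 -0.2401 -1.8036] w 0.0439 q [ 33.5  17.9 -11.2  -8.2 -54.1 -39.4]
turn [ 1.2147 -0.0101 -0.0423] shift now-axes [ -23.9785 -228.9735  -29.9899] target-axes [ -14.8015 -108.4196  204.7666]
```

View pics/s2.png

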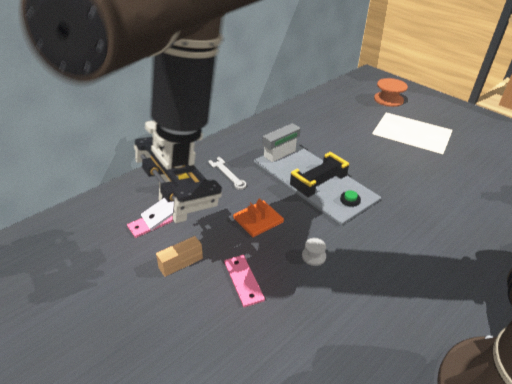

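step_arm(
  deltas=[
    [0.12, 0, 0, 0, -15, 0, -0.5],
    [0.12, 0, -0.005, 0, -15, 0, -0.5],
    [0.12, 0, -0.005, 0, -15, 5, -0.5],
    [0.12, 0, -0.005, 0, -15, 5, -0.5],
    [0.12, 0, -0.005, 0, -12, 8, -0.5],
    [0.12, 0, -0.005, 0, -10, 10, -0.5],
    [0.12, 0, -0.005, 0, -10, 10, -0.5],
    [0.12, 0, -0.005, 0, -8, 15, -0.5],
  ],
)

```text
time_s: 7.15
tcp_pos: [0.5844, 0.1077, 0.1324]
eef_rot: [-133.0, 0.7, 171.7]
contact_force: [0.6, -0.9, -1.8]
gripper_width: 0.0438
```

```bash
python3 -c "
from h import *
go([.585,.0065,.15],172,60)"
```

```text
t 7.15 grasp [0.5862 0.1214 0.1452] rpy [-132.9738    0.686   171.7429] F [ 0.6256 -0.8777 -1.7749] w 0.0438 q [ 45.2  35.1 -15.1  26.6 -81.4 -67.9]
turn [ 0.2264  0.0035 -0.0123] shift now-axes [-15.3055 -85.1732  79.6983] target-axes [-14.6863 -65.298   96.7524]
```

step_arm(
  deltas=[
    [0.075, 0, -0.004, 0, 0, 0, -0.5],
    [0.075, 0, -0.004, 0, 0, 0, -0.5],
    [0.075, 0, -0.004, 0, 0, 0, -0.5],
    [0, 0, 0, -4, -16, 24, -0.5],
    [0, 0, 0, -4, -16, 24, -0.5],
    [0, 0, 0, -4, -16, 24, -0.5],
    [0, 0, 0, -2, -10, 14, -0.5],
    [0, 0, 0, 0, 0, 0, -0.5],
  ],
)

```text
time_s: 7.95
tcp_pos: [0.5835, 0.0015, 0.136]
eef_rot: [-119.1, -0.1, 172.3]
contact_force: [0.4, 0.1, -1.0]
gripper_width: 0.0434
```

```bash
python3 -c "
from h import *
go([.585,.0065,.145],172,60)
for n in('side','top'):
  im=r.capture(n);cv2.imwrite('pics/%s3.png'%n,im[:,:,::-1])"
```

```text
t 7.95 grasp [0.5857 0.0178 0.1451] rpy [-119.1171   -0.15    172.2939] F [ 0.4236  0.0971 -0.9793] w 0.0434 q [ 40.3  38.  -23.3  36.  -83.4 -71. ]
turn [-0.0154  0.0032  0.0048] shift now-axes [-0.7302 -5.1     9.8913] target-axes [-0.7863 -5.2482  9.8091]
```

View pics/side3.png

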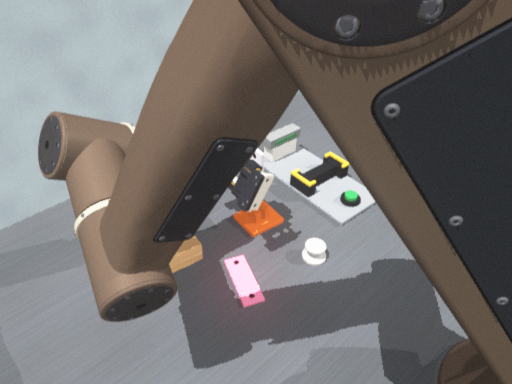

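View pics/top3.png

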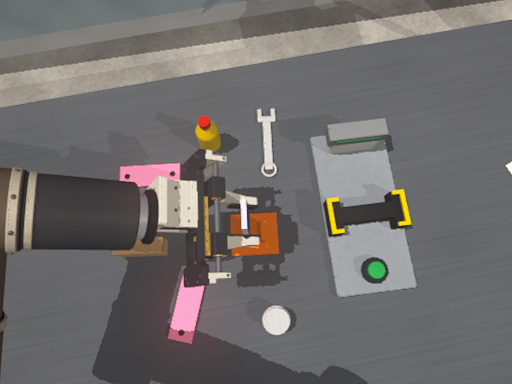

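step_arm(
  deltas=[
    [-0.008, 0, 0.004, 0, -2.5, 5, -0.5],
    [-0.007, 0.003, 0, -0.7, -2.5, 5, -0.5],
    [0, 0, 0, 0, 0, 0, -0.5],
  ],
)

```text
time_s: 8.35
tcp_pos: [0.5846, -0.0061, 0.1353]
eef_rot: [-120.2, 0.1, 172.2]
contact_force: [-0.2, -0.2, -0.8]
gripper_width: 0.0434
```

```bash
python3 -c "
from h import *
go([.585,.0065,.145],172,60)
T=r.capture('top')[:,:,::-1]
cv2.imwrite('pics/c4.png',cv2.resize(T[170:270,200:300],None,fx=6,fy=6,interpolation=cv2.INTER_CUBIC))
for z in(.205,.085):
  for dx in(-.022,.022):
    a=np.radians(-8);print(z,proj('top',[.585+dx*np.cos(a),.0065+dx*np.sin(a),z]))
"
```

```text
t 8.35 grasp [0.5867 0.0101 0.1448] rpy [-120.1872    0.118   172.2499] F [-0.1832 -0.1575 -0.8434] w 0.0434 q [ 39.5  37.3 -24.   36.4 -82.2 -70.9]
turn [0.0033 0.0048 0.0004] shift now-axes [ 1.3349 -2.1665  3.121 ] target-axes [ 1.319  -2.1568  3.1344]
0.205 [253.826  227.6036]
0.205 [252.3224 197.3542]
0.085 [254.193  239.6242]
0.085 [252.9463 214.4687]
```

View pics/c4.png

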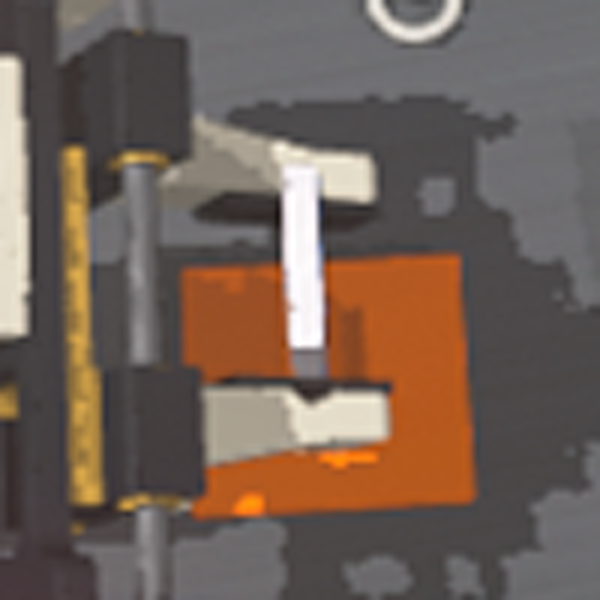

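step_arm(
  deltas=[
    [0.003, 0.004, 0, 1, -2, 3, -0.5],
    [0, 0, 0, 0, 0, 0, -0.5],
    [0, 0, 0, 0, 9, 5, -0.5],
    [0, 0, 0, 0, 9, 5, -0.5],
    [0, 0, 0, 0, 9, 5, -0.5],
    [0, 0, 0, 0, 0, 0, -0.5],
  ],
)

```text
time_s: 9.0
tcp_pos: [0.5832, -0.0081, 0.1013]
eef_rot: [-120.0, -0.0, 172.1]
contact_force: [-0.1, -0.3, -1.0]
gripper_width: 0.0435
```

```bash
python3 -c "
from h import *
go([.585,.0065,.0725],172,60)
for n,(x,y) in(('top',(200,170)),('side',(210,150))):
  T=r.capture(n)[:,:,::-1]
  cv2.imwrite('pics/%s5.png'%n,cv2.resize(T[y:y+100,x:x+100],None,fx=5,fy=5,interpolation=cv2.INTER_CUBIC))
"
```

```text
t 9.00 grasp [0.5855 0.008  0.1106] rpy [-119.9835   -0.0165  172.1198] F [-0.0733 -0.3169 -0.9943] w 0.0435 q [ 39.3  39.8 -25.   36.7 -79.5 -72.9]
turn [-0.0003  0.0017  0.0013] shift now-axes [ 0.2723 32.2567 20.4392] target-axes [ 0.28   32.2504 20.449 ]
```

View pics/top5.png

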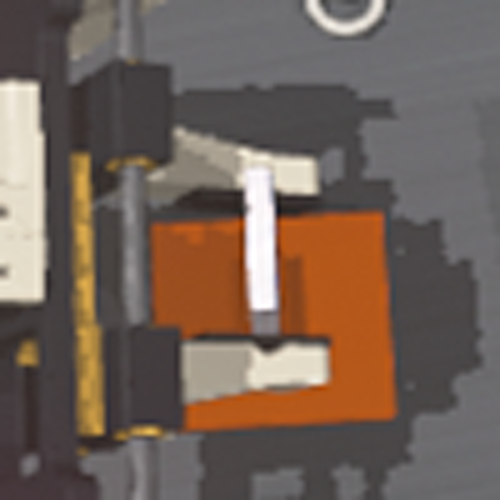

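View pics/side5.png

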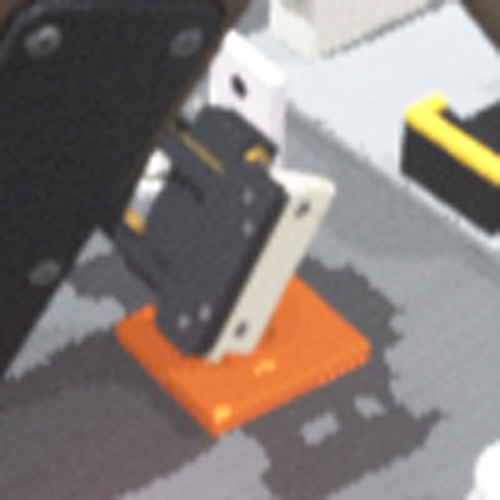

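step_arm(
  deltas=[
    [0, 0.001, 0.001, 0.3, 5, 5, -0.5],
    [0, 0, 0, 0, 6, 3.5, -0.5],
    [0, 0, 0, 0, 5, 3, -0.5],
    [0, 0, 0, 0, 5, 3, -0.5],
    [0, 0, 0, 0, 4, 2, -0.5],
    [0, 0, 0, 0, 0, 0, -0.5],
  ],
)

```text
time_s: 9.7
tcp_pos: [0.5835, -0.0096, 0.0702]
eef_rot: [-120.1, 0.1, 172.1]
contact_force: [-0.9, 1.1, -0.3]
gripper_width: 0.0439
```

```bash
python3 -c "
from h import *
go([.585,.0065,.0725],172,60)
"
```

```text
t 9.70 grasp [0.5857 0.0066 0.0797] rpy [-120.0576    0.1116  172.0549] F [-0.9093  1.1048 -0.3161] w 0.0439 q [ 39.1  42.1 -25.7  37.3 -77.  -74.8]
turn [ 0.001   0.0018 -0.0012] shift now-axes [0.7621 6.0969 3.7257] target-axes [0.7481 6.1016 3.7209]
```

step_arm(
  deltas=[
    [0, 0, 0, 0.3, 3, 2, -0.5],
    [0, 0, 0, 0, 2.5, 1.5, -0.5],
    [0, 0, 0, 0, 1.2, 0.8, -0.5],
    [0, 0, 0, 0, 0, 0, -0.5],
  ],
)

```text
time_s: 10.1
tcp_pos: [0.5834, -0.0098, 0.0622]
eef_rot: [-120.0, 0.1, 172.1]
contact_force: [0.2, -0.3, 0.8]
gripper_width: 0.0436
```

```bash
python3 -c "
from h import *
go([.585,.0065,.072],172,60)
"
```

```text
t 10.10 grasp [0.5856 0.0063 0.0716] rpy [-120.0351    0.1401  172.0724] F [ 0.2459 -0.3141  0.8089] w 0.0436 q [ 39.1  42.7 -25.9  37.4 -76.4 -75.3]
turn [ 0.0006  0.0023 -0.0015] shift now-axes [ 0.6994 -0.326  -0.2879] target-axes [ 0.7005 -0.3251 -0.2861]
```

step_arm(
  deltas=[
    [0, 0, 0, 0, 1, 0.6, -0.5],
    [0, 0, 0, 0, 0, 0, -0.5],
  ],
)

```text
time_s: 10.3
tcp_pos: [0.5835, -0.01, 0.0623]
eef_rot: [-119.9, 0.2, 172.1]
contact_force: [-0.2, 0.1, -2.3]
gripper_width: 0.0441
```

```bash
python3 -c "
from h import *
go([.585,.0065,.072],172,60)
"
```

```text
t 10.30 grasp [0.5857 0.0061 0.0717] rpy [-119.9418    0.1705  172.0796] F [-0.2398  0.1286 -2.3428] w 0.0441 q [ 39.1  42.8 -25.9  37.5 -76.4 -75.4]
turn [-0.001   0.0027 -0.0019] shift now-axes [ 0.804  -0.1515 -0.3899] target-axes [ 0.8053 -0.1496 -0.3879]
```

step_arm(
  deltas=[
    [0, 0, 0, 0, 1.5, 0.9, -0.5],
    [0, 0, 0, 0, 0, 0, -0.5],
  ],
)

```text
time_s: 10.5
tcp_pos: [0.5836, -0.0102, 0.0623]
eef_rot: [-119.8, 0.2, 172.1]
contact_force: [-0.1, 0.5, -1.2]
gripper_width: 0.0436
```

step_arm(
  deltas=[
    [0, 0, 0, 0, 0, 0, -0.5],
  ],
)

```text
time_s: 10.6
tcp_pos: [0.5837, -0.0101, 0.0623]
eef_rot: [-119.8, 0.2, 172.1]
contact_force: [-1.0, -0.2, -0.2]
gripper_width: 0.0437
```

step_arm(
  deltas=[
    [0, 0, 0, 0, 0, 0, 0.1],
    [0, 0, 0, 0, 0, 0, 0.3],
    [0, 0, 0, 0, 0, 0, 0.8],
    [0, 0, 0, 0, 0, 0, 1],
    [0, 0, 0, 0, 0, 0, 1],
    [0, 0, 0, 0, 0, 0, 1],
  ],
)

```text
time_s: 11.2
tcp_pos: [0.5837, -0.0101, 0.0616]
eef_rot: [-119.9, 0.2, 172.1]
contact_force: [0.1, 0.1, -0.5]
gripper_width: 0.0827
```

```bash
python3 -c "
from h import *
go([.585,.0065,.072],172,60)
for n,(x,y) in(('top',(200,170)),('side',(210,150))):
  T=r.capture(n)[:,:,::-1]
  cv2.imwrite('pics/%s6.png'%n,cv2.resize(T[y:y+100,x:x+100],None,fx=5,fy=5,interpolation=cv2.INTER_CUBIC))
"
```

```text
t 11.20 grasp [0.5859 0.0061 0.071 ] rpy [-119.9001    0.2245  172.0836] F [ 0.1067  0.1389 -0.4547] w 0.0827 q [ 39.1  42.8 -25.9  37.6 -76.4 -75.5]
turn [-0.0017  0.0032 -0.0027] shift now-axes [ 1.0548 -0.6998 -0.7644] target-axes [ 1.0591 -0.6956 -0.7622]
```

View pics/top6.png

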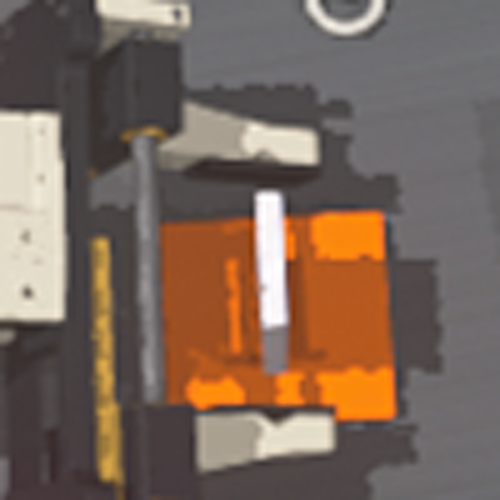

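View pics/side6.png

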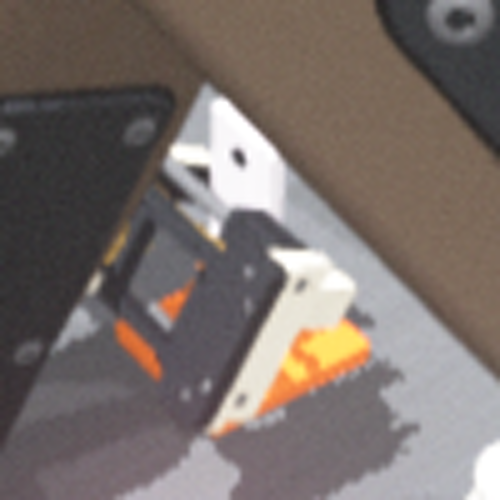

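step_arm(
  deltas=[
    [0, 0, 0, 0, 0, -20, 1],
    [0, 0, 0, 0, 0, -30, 1],
    [0, 0, 0, 0, 0, -40, 1],
    [0, 0, 0, 0, 0, -40, 1],
    [0, 0, 0, 0, -30, -17, 1],
    [0, 0, 0, 0, -35, -20, 1],
    [0, 0, 0, 0, -35, -20, 1],
    [0, 0, 0, 0, -35, -20, 1],
    [-0.14, 0, 0, 0, 0, 0, 1],
    [-0.14, 0, 0, 0, 0, 0, 1],
  ],
)

```text
time_s: 12.3
tcp_pos: [0.5975, 0.1068, 0.2845]
eef_rot: [-135.6, -0.4, 172.2]
contact_force: [-0.1, -0.2, 0.6]
gripper_width: 0.088
```

step_arm(
  deltas=[
    [-0.14, 0, 0, 0, 0, 0, 1],
    [-0.14, 0, 0, 0, 0, 0, 1],
    [-0.14, 0, 0, 0, 0, 0, 1],
    [-0.14, 0, 0, 0, 0, 0, 1],
    [-0.14, 0, 0, 0, -20, 0, 1],
    [-0.14, 0, 0, 0, -20, 0, 1],
    [-0.14, 0, 0, 0, -30, 0, 1],
    [-0.14, 0, 0, 0, -30, 0, 1],
    [-0.14, 0, 0, 0, -35, 0, 1],
  ],
)

```text
time_s: 13.2
tcp_pos: [0.5838, -0.0174, 0.2793]
eef_rot: [149.1, 1.5, 173.0]
contact_force: [1.0, -0.2, -1.5]
gripper_width: 0.0875
```

```bash
python3 -c "
from h import *
go([.585,-.14,.20],172,-60)
for n in('top','side'):
  cv2.imwrite('pics/%s7.png'%n,r.capture(n)[:,:,::-1])
"
```

```text
t 13.20 grasp [ 0.5822 -0.027   0.2954] rpy [149.0675   1.4789 173.0139] F [ 1.0369 -0.2494 -1.5447] w 0.0875 q [ -4.7  12.4   2.  -31.5 -78.6   4.2]
turn [-0.5071  0.0055  0.0311] shift now-axes [ -14.079  -136.0395   22.3115] target-axes [ -18.2324 -129.2513  -46.5234]
```

View pics/side7.png

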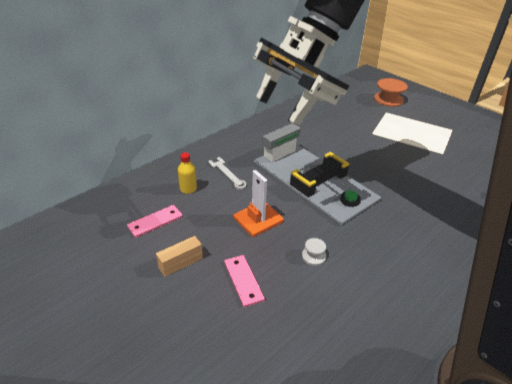

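View pics/top7.png

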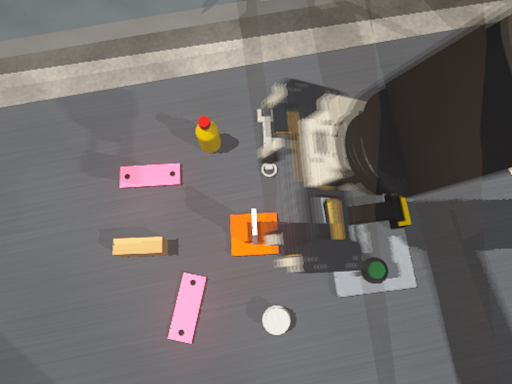

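step_arm(
  deltas=[
    [-0.1, 0, 0.005, 0, -20, -10, 1],
    [-0.1, 0, 0.005, 0, -20, -10, 1],
    [-0.1, 0, 0.005, 0, -20, -10, 1],
    [-0.1, 0, 0.005, 0, -20, -5, 1],
    [-0.1, 0, 0.005, 0, -10, 0, 1],
    [0, 0, 0, 0, 0, 0, 1],
  ],
)

```text
time_s: 13.9
tcp_pos: [0.5675, -0.1216, 0.2409]
eef_rot: [119.4, -0.3, 170.7]
contact_force: [0.3, 0.5, -1.0]
gripper_width: 0.0876
```

```bash
python3 -c "
from h import *
go([.585,-.0975,.132],172,-60)
for n,(x,y) in(('top',(220,190)),('side',(220,160))):
  T=r.capture(n)[:,:,::-1]
  cv2.imwrite('pics/%s8.png'%n,cv2.resize(T[y:y+75,x:x+75],None,fx=8,fy=8,interpolation=cv2.INTER_CUBIC))
cv2.imwrite('pics/both8.png',np.hstack([cv2.imread('pics/top8.png'),cv2.imread('pics/side8.png')])[:, :])
a=np.radians(-8)
for ang in(-5,0,5):
  for n in('top','side'):
   for s in(-1,1):
    for w in(-.022,.022):
     L=.060*s; P=[.585+w*np.cos(a),.0065+w*np.sin(a)+np.sin(np.radians(ang))*(L+.06-.014),.072+L*np.cos(np.radians(ang))]
     o=(220,190) if n=='top' else (220,160)
     print(ang,n,s,w,(proj(n,P)-o)*8)
"
```

```text
t 13.90 grasp [ 0.5649 -0.1378  0.2502] rpy [119.3985  -0.2673 170.7166] F [ 0.35    0.4576 -0.9941] w 0.0876 q [-31.5  28.5   9.2 -54.6 -98.7  27.8]
turn [ 0.0106  0.0171 -0.0152] shift now-axes [-13.5223 -81.9831  95.4449] target-axes [-13.9281 -81.1807  96.0703]
-5 top -1 -0.022 [269.8077 441.2641]
-5 top -1 0.022 [260.8425 258.6508]
-5 top 1 -0.022 [318.0816 355.2009]
-5 top 1 0.022 [306.6264 140.0944]
-5 side -1 -0.022 [344.0712 492.6655]
-5 side -1 0.022 [255.9638 407.2892]
-5 side 1 -0.022 [387.5786 150.0573]
-5 side 1 0.022 [291.4621  68.1633]
0 top -1 -0.022 [274.8701 440.4182]
0 top -1 0.022 [265.8354 257.8842]
0 top 1 -0.022 [272.5276 363.7009]
0 top 1 0.022 [261.8385 148.2421]
0 side -1 -0.022 [347.0746 491.2697]
0 side -1 0.022 [258.9554 405.9988]
0 side 1 -0.022 [362.9383 163.7025]
0 side 1 0.022 [267.0221  80.9615]
5 top -1 -0.022 [279.9243 439.3271]
5 top -1 0.022 [270.8149 256.7663]
5 top 1 -0.022 [226.9279 372.559 ]
5 top 1 0.022 [217.0142 156.8953]
5 side -1 -0.022 [350.1297 488.7282]
5 side -1 0.022 [261.9716 403.5687]
5 side 1 -0.022 [337.9621 178.8579]
5 side 1 0.022 [242.2886  95.2425]
```

View pics/top8.png

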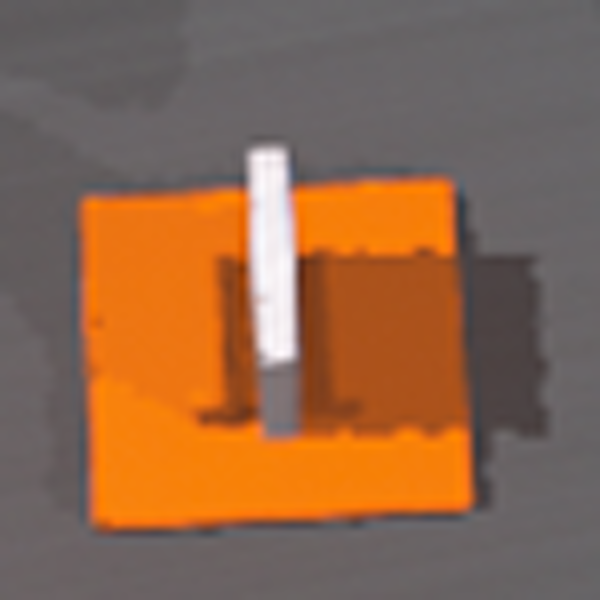

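View pics/side8.png

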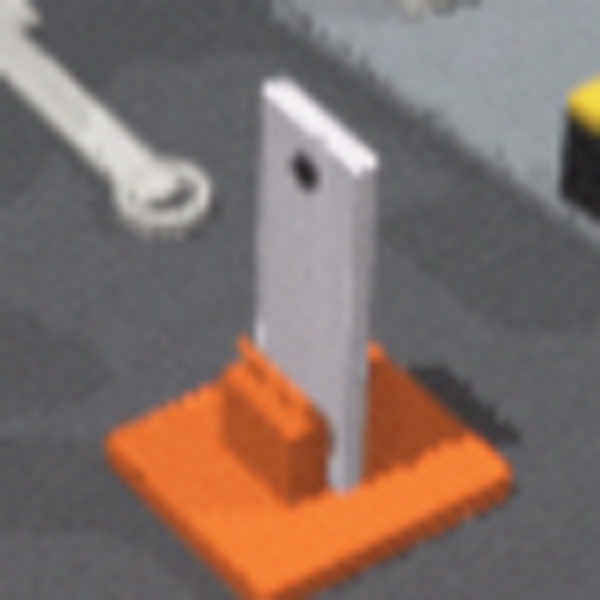

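step_arm(
  deltas=[
    [0.01, 0.017, -0.015, 0, 0, 0, 1],
    [0, 0, 0, -3.5, -20, 24, 1],
    [0, 0, 0, -3.5, -20, 24, 1],
    [0, 0, 0, -3.5, -20, 24, 1],
    [0, 0, 0, -3.5, -20, 24, 1],
    [0, 0, 0, 0, 0, 0, 1],
  ],
)

```text
time_s: 14.6
tcp_pos: [0.595, -0.0747, 0.1355]
eef_rot: [121.6, 1.8, 173.3]
contact_force: [-0.4, 0.1, -0.0]
gripper_width: 0.0875
```

```bash
python3 -c "
from h import *
go([.586,.006,.072],172,-60)
"
```

```text
t 14.60 grasp [ 0.5929 -0.0905  0.1454] rpy [121.6392   1.7707 173.3338] F [-0.4241  0.1415 -0.0156] w 0.0875 q [-25.9  34.3   5.1 -54.  -88.6  36. ]
turn [-0.0282 -0.0042  0.0385] shift now-axes [ 20.1901 -11.5371 119.1155] target-axes [ 20.161  -15.6719 118.6473]
```

step_arm(
  deltas=[
    [-0.028, -0.004, 0.038, 0, 0, 0, 1],
    [0, 0, 0, 10, -8, 10, 1],
    [0, 0, 0, 10, -8, 10, 1],
    [0, 0, 0, 0, 0, 0, 1],
  ],
)

```text
time_s: 15.0
tcp_pos: [0.5768, -0.0614, 0.1167]
eef_rot: [120.2, 0.4, 172.3]
contact_force: [1.0, 0.1, 0.3]
gripper_width: 0.0876
```

```bash
python3 -c "
from h import *
go([.586,.006,.072],172,-60)
"
```

```text
t 15.00 grasp [ 0.5745 -0.0775  0.1262] rpy [120.2046   0.4237 172.2744] F [0.993 0.062 0.33 ] w 0.0876 q [-26.3  34.9   1.9 -55.2 -87.3  37.7]
turn [-0.0036 -0.0004  0.0088] shift now-axes [  0.2417  -4.3644 100.102 ] target-axes [  0.2452  -4.7223 100.0858]
```

step_arm(
  deltas=[
    [0, 0, 0.008, 0, -1.5, 25, 1],
    [0, 0, 0, 0, -1.5, 25, 1],
    [0, 0, 0, 0, -1.5, 25, 1],
    [0, 0, 0, 0, 0, 15, 1],
    [0, 0, 0, 0, 0, 0, 1],
  ],
)

```text
time_s: 15.5
tcp_pos: [0.5881, 0.0121, 0.0689]
eef_rot: [120.4, 0.3, 171.8]
contact_force: [-0.1, -0.9, 0.2]
gripper_width: 0.0878
```

```bash
python3 -c "
from h import *
go([.586,.006,.072],172,-60)
"
```

```text
t 15.50 grasp [ 0.5858 -0.0039  0.0784] rpy [120.394    0.3304 171.8237] F [-0.1026 -0.929   0.1518] w 0.0878 q [-20.7  36.8  -2.4 -58.9 -79.8  40.1]
turn [-0.0069  0.0056  0.0034] shift now-axes [ 1.3077 -0.3718 11.7283] target-axes [ 1.2411 -0.4569 11.7325]
```

step_arm(
  deltas=[
    [-0.006, 0.005, 0.003, 1, 0, 8, 1],
    [0, 0, 0, 0, 0, 3.5, 1],
    [0, 0, 0, 0, 0, 0, 1],
  ],
)

```text
time_s: 15.8
tcp_pos: [0.5892, 0.0209, 0.0639]
eef_rot: [120.1, 0.1, 172.0]
contact_force: [0.9, 0.0, -0.3]
gripper_width: 0.0875
```

```bash
python3 -c "
from h import *
go([.586,.006,.072],172,-60)
for n in('top',):
  T=r.capture(n)[:,:,::-1]
  cv2.imwrite('pics/%s9.png'%n,cv2.resize(T[170:270,200:300],None,fx=5,fy=5,interpolation=cv2.INTER_CUBIC))
"
```

```text
t 15.80 grasp [0.5869 0.0048 0.0733] rpy [120.0863   0.1433 171.9854] F [ 0.8767  0.0251 -0.3218] w 0.0875 q [-20.1  37.3  -2.6 -59.4 -79.4  40.4]
turn [-0.0015  0.0015  0.002 ] shift now-axes [ 1.0657 -0.5994  1.5813] target-axes [ 1.0621 -0.604   1.582 ]
```

View pics/top9.png

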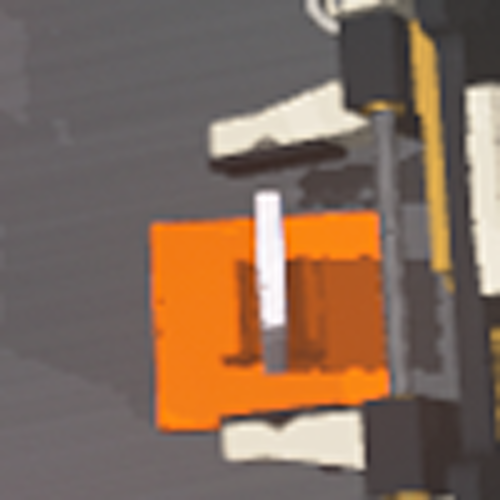

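step_arm(
  deltas=[
    [0, 0, 0, 0.5, 0, 1.5, 0.2],
    [0, 0, 0, 0, 0, 0, -0.5],
    [0, 0, 0, 0, 0, 0, -0.5],
    [0, 0, 0, 0, 0, 0, -0.5],
    [0, 0, 0, 0, 0, 0, -0.5],
    [0, 0, 0, 0, 0, 0, -0.5],
    [0, 0, 0, 0, 0, 0, -0.5],
    [0, 0, 0, 0, 0, 0, -0.5],
    [0, 0, 0, 0, 0, 0, -0.5],
    [0, 0, 0, 0, 0, 0, -0.5],
  ],
  squeeze=25,
)

```text
time_s: 16.85
tcp_pos: [0.5892, 0.0206, 0.0639]
eef_rot: [120.1, 0.2, 171.9]
contact_force: [0.2, -0.6, 0.0]
gripper_width: 0.0436
```

```bash
python3 -c "
from h import *
go([.586,.006,.16],172,-60)
"
```

```text
t 16.85 grasp [0.5869 0.0045 0.0733] rpy [120.1361   0.2345 171.9151] F [ 0.1892 -0.5589  0.0412] w 0.0436 q [-20.2  37.2  -2.7 -59.4 -79.3  40.5]
turn [-0.0024  0.0033  0.0028] shift now-axes [  0.779   75.6833 -42.3598] target-axes [  1.1319  75.7812 -42.1765]
```

step_arm(
  deltas=[
    [0, 0, 0, 0, 5, -3, -0.5],
    [0, 0, 0, 0, 10, -5.8, -0.5],
    [0, 0, 0, 0, 15, -8.7, -0.5],
    [0, 0, 0, 0, 15, -8.7, -0.5],
    [0, 0, 0, 0, 20, -11.5, -0.5],
    [0, 0, 0, 0, 20, -11.5, -0.5],
    [0, 0, 0, 0, 15, -8.5, -0.5],
    [0, 0, 0, 0, 0, 0, -0.5],
  ],
)

```text
time_s: 17.65
tcp_pos: [0.5889, 0.0207, 0.1925]
eef_rot: [120.3, 0.5, 172.0]
contact_force: [-0.6, 0.9, -1.8]
gripper_width: 0.0435
```

```bash
python3 -c "
from h import *
go([.586,.006,.16],172,-60)
cv2.imwrite('pics/s10.png',r.capture('side')[:,:,::-1])
"
```

```text
t 17.65 grasp [0.5866 0.0046 0.2019] rpy [120.2756   0.5299 171.9521] F [-0.6368  0.9395 -1.7864] w 0.0435 q [-19.8  26.7   0.1 -58.1 -85.8  29.1]
turn [-0.0048  0.0054  0.0076] shift now-axes [  1.2404 -35.4646  22.2466] target-axes [  0.8522 -35.5792  22.0812]
```

View pics/s10.png

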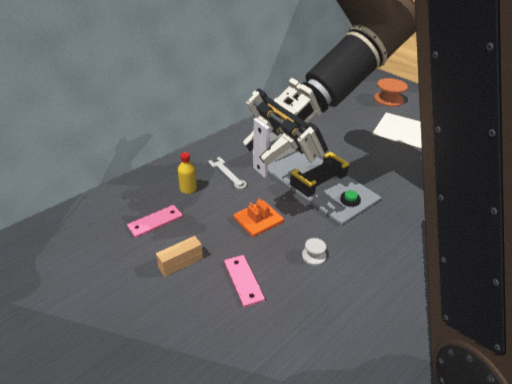

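step_arm(
  deltas=[
    [0.06, 0, 0, 0, 0, 0, -0.5],
    [0.12, 0, 0, 0, 0, 0, -0.5],
    [0.12, 0, 0, 0, 0, 0, -0.5],
    [0.12, 0, 0, 0, 0, 0, -0.5],
    [0.12, 0, 0, 0, -5, 0, -0.5],
    [0.12, 0, 0, 0, -10, 0, -0.5],
    [0.12, 0, 0, 0, -15, 0, -0.5],
    [0.12, 0, 0, 0, -20, 0, -0.5],
    [0.12, 0, 0, 0, -20, 0, -0.5],
    [0.12, 0, 0, 0, -20, 0, -0.5],
  ],
)

```text
time_s: 18.7
tcp_pos: [0.575, -0.0682, 0.1711]
eef_rot: [-172.4, 0.5, 171.6]
contact_force: [-1.6, -0.9, -1.3]
gripper_width: 0.0438
```

```bash
python3 -c "
from h import *
go([.58,-.205,.13],176.5,30)
"
```

```text
t 18.70 grasp [ 0.5751 -0.0657  0.1897] rpy [-172.3965    0.5457  171.6467] F [-1.5748 -0.8976 -1.3421] w 0.0438 q [ 17.3  14.2 -19.8   8.3 -59.1 -30.2]
turn [ 0.3903 -0.0184 -0.0838] shift now-axes [ -25.1052 -135.0869   76.1247] target-axes [-13.3798 -97.446  122.4703]
```

step_arm(
  deltas=[
    [0.1, -0.005, -0.02, 0, 0, 0, -0.5],
    [0.1, -0.005, -0.02, 0, 0, 0, -0.5],
    [0.1, -0.005, -0.02, 0, 0, 0, -0.5],
    [0.09, -0.003, -0.02, 0, 0, 0, -0.5],
    [0, 0, 0, -3, -22, 20, -0.5],
    [0, 0, 0, -3, -22, 20, -0.5],
    [0, 0, 0, -3, -22, 20, -0.5],
    [0, 0, 0, -3, -22, 20, -0.5],
    [0, 0, 0, 0, 0, 0, -0.5],
  ],
)

```text
time_s: 19.6
tcp_pos: [0.5761, -0.1858, 0.1424]
eef_rot: [-148.7, -0.6, 177.0]
contact_force: [-0.5, 0.4, -1.1]
gripper_width: 0.0433
```

```bash
python3 -c "
from h import *
go([.58,-.205,.11],176.5,30)
cv2.imwrite('pics/s11.png',r.capture('side')[:,:,::-1])
cv2.imwrite('pics/t11.png',r.capture('top')[:,:,::-1])
"
```

```text
t 19.60 grasp [ 0.5768 -0.1761  0.1585] rpy [-148.6656   -0.5869  176.9861] F [-0.4885  0.3742 -1.0993] w 0.0433 q [ 16.1  19.3 -33.7  36.6 -55.  -45.2]
turn [-0.0233 -0.0045  0.0125] shift now-axes [-5.2755  1.0957 56.3018] target-axes [-5.0171 -0.1539 56.3359]
```

View pics/s11.png

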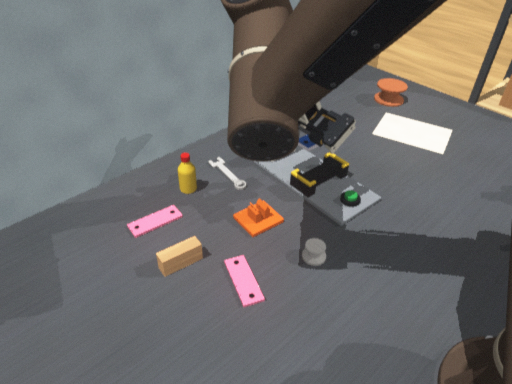

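View pics/t11.png

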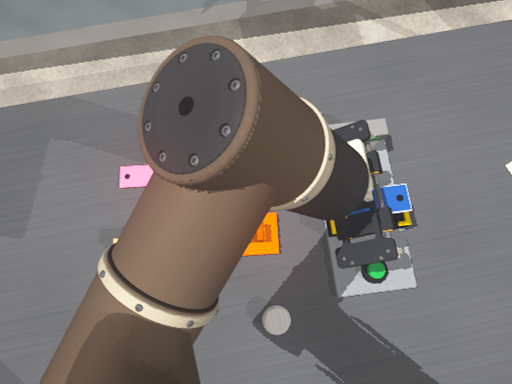

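step_arm(
  deltas=[
    [-0.023, -0.004, 0.012, 0, 0, 0, -0.5],
    [0, 0, 0, -2.5, 0, 18, -0.5],
    [0, 0, 0, -2.5, 0, 18, -0.5],
    [0, 0, 0, 0, 0, 18, -0.5],
    [0, 0, 0, 0, 0, 0, -0.5],
  ],
)

```text
time_s: 20.2
tcp_pos: [0.5842, -0.207, 0.0973]
eef_rot: [-150.4, 0.5, 176.8]
contact_force: [-1.4, -0.9, -1.0]
gripper_width: 0.0437
```

```bash
python3 -c "
from h import *
go([.58,-.205,.10],176.5,30)
for n,(x,y) in(('top',(310,160)),('side',(270,110))):
  T=r.capture(n)[:,:,::-1]
  cv2.imwrite('pics/%s12.png'%n,cv2.resize(T[y:y+110,x:x+110],None,fx=5,fy=5,interpolation=cv2.INTER_CUBIC))
s=r.get_state();R=Ro.from_euler('xyz',s['eef_rot'],degrees=True);g=np.array(s['tcp_pos'])-R.apply([0,0,.0188])
P=R*Ro.from_euler('x',-30,degrees=True)
for dy in(-.06,.06):
  for dx in(-.022,.022):
    q=g+P.apply([dx,dy,-.004]); print(q,'top',(proj('top',q)-(310,160))*5,'side',(proj('side',q)-(270,110))*5)
"
```

```text
t 20.20 grasp [ 0.5845 -0.1978  0.1136] rpy [-150.4221    0.5013  176.7829] F [-1.365  -0.9202 -0.9822] w 0.0437 q [ 12.3  22.  -36.5  40.5 -47.4 -47.7]
turn [ 0.0074  0.01   -0.0001] shift now-axes [ 4.438   0.0644 15.5113] target-axes [ 4.282   0.1794 15.5542]
[ 0.6047 -0.2582  0.1195] top [480.9106 113.136 ] side [295.2762 115.2327]
[ 0.5608 -0.2558  0.1189] top [510.7468 240.1847] side [361.7752 153.344 ]
[ 0.6113 -0.1384  0.1203] top [129.2309 158.9973] side [125.9639 197.015 ]
[ 0.5674 -0.136   0.1198] top [153.6567 287.619 ] side [192.2297 239.5461]
```

View pics/top12.png

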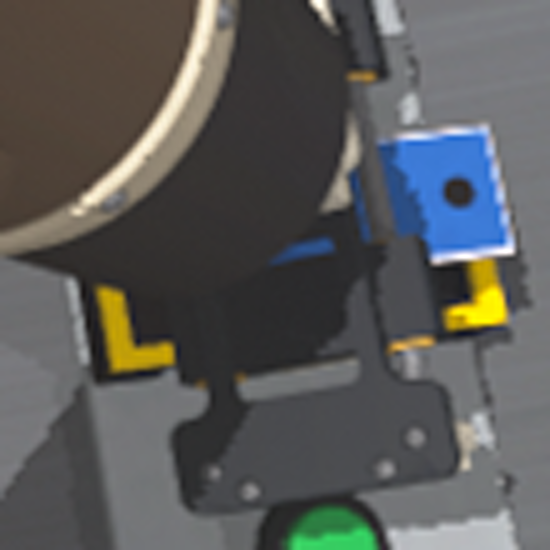

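View pics/side12.png

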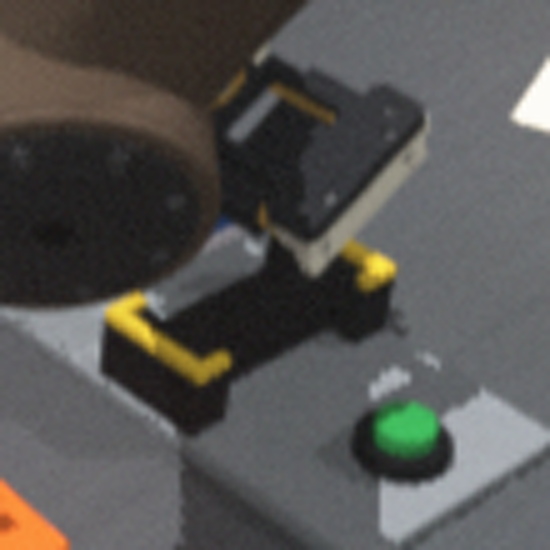

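```bash
python3 -c "
from h import *
S=r.capture('side')[:,:,::-1].copy()
cv2.imwrite('pics/side13.png',cv2.resize(S[140:190,285:350],None,fx=12,fy=12,interpolation=cv2.INTER_CUBIC))
s=r.get_state();print(s['tcp_pos'],s['eef_rot'])
R=Ro.from_euler('xyz',s['eef_rot'],degrees=True);g=np.array(s['tcp_pos'])-R.apply([0,0,.0188])
for pitch in(0,8):
 P=R*Ro.from_euler('x',-30+pitch,degrees=True)
 for dz in(-.004,.004):
  for dy in(0,.06,):
   for dx in(-.022,.022):
    q=g+P.apply([dx,dy,dz]); print(pitch,dx,dy,dz,q,'side',(proj('side',q)-(285,140))*12)
"
```

```text
[ 0.5861 -0.2062  0.0996] [-150.4205    0.7091  176.8692]
0 -0.022 0 -0.004 [ 0.6084 -0.1981  0.1203] side [329.7693   9.9276]
0 0.022 0 -0.004 [ 0.5644 -0.1957  0.1197] side [489.2418 106.5602]
0 -0.022 0.06 -0.004 [ 0.6116 -0.1382  0.1207] side [120.6766 110.8866]
0 0.022 0.06 -0.004 [ 0.5677 -0.1358  0.1202] side [279.7229 213.0521]
0 -0.022 0 0.004 [ 0.6085 -0.1981  0.1123] side [324.9686  42.6962]
0 0.022 0 0.004 [ 0.5645 -0.1957  0.1117] side [483.5171 139.645 ]
0 -0.022 0.06 0.004 [ 0.6117 -0.1382  0.1127] side [116.7954 144.1176]
0 0.022 0.06 0.004 [ 0.5678 -0.1358  0.1122] side [274.9149 246.5919]
8 -0.022 0 -0.004 [ 0.6084 -0.1976  0.1202] side [327.8617  10.9976]
8 0.022 0 -0.004 [ 0.5645 -0.1952  0.1197] side [487.3273 107.6809]
8 -0.022 0.06 -0.004 [ 0.6117 -0.1382  0.1123] side [116.7047 145.6788]
8 0.022 0.06 -0.004 [ 0.5678 -0.1358  0.1118] side [274.7798 248.1651]
8 -0.022 0 0.004 [ 0.6084 -0.1986  0.1123] side [326.867  41.624]
8 0.022 0 0.004 [ 0.5645 -0.1962  0.1118] side [485.4225 138.5222]
8 -0.022 0.06 0.004 [ 0.6118 -0.1392  0.1044] side [116.8584 176.2935]
8 0.022 0.06 0.004 [ 0.5678 -0.1368  0.1038] side [274.0376 278.9667]
```

View pics/side13.png

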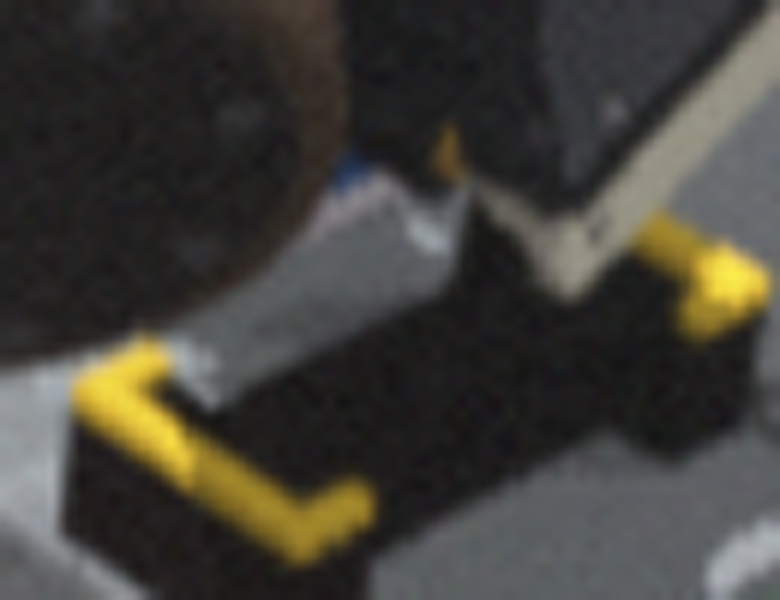

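step_arm(
  deltas=[
    [0.007, 0.012, 0, 2, 0, 13, -0.5],
    [0, 0, 0, 1.5, 4, 10, -0.5],
    [0, 0, 0, 0, 6, 10, -0.5],
    [0, 0, 0, 0, 0, 0, -0.5],
    [0, 0, 0, 0, 0, 0, -0.5],
  ],
)

```text
time_s: 20.85
tcp_pos: [0.5837, -0.2125, 0.0648]
eef_rot: [-150.1, 0.2, 176.6]
contact_force: [0.1, -0.5, -0.7]
gripper_width: 0.0433
```

```bash
python3 -c "
from h import *
go([.582,-.205,.065],176.5,30)
"
```

```text
t 20.85 grasp [ 0.5842 -0.2031  0.0811] rpy [-150.0506    0.2336  176.6173] F [ 0.0731 -0.5066 -0.707 ] w 0.0433 q [ 11.1  24.5 -38.7  44.2 -44.  -51.5]
turn [ 0.0009  0.0046 -0.0003] shift now-axes [ 2.1937  6.2591 14.8987] target-axes [ 2.1242  6.2729 14.903 ]
```

step_arm(
  deltas=[
    [0, 0.004, 0, 2, 3, 8, -0.5],
    [0, 0, 0, 0, 3, 7, -0.5],
    [0, 0, 0, 0, 0, 0, -0.5],
    [0, 0, 0, 0, 0, 0, -0.5],
  ],
)

```text
time_s: 21.25
tcp_pos: [0.5815, -0.2149, 0.0474]
eef_rot: [-150.1, 0.0, 176.5]
contact_force: [0.1, -0.4, -1.2]
gripper_width: 0.0438
```

```bash
python3 -c "
from h import *
go([.582,-.205,.065],176.5,30)
for n,(x,y) in(('top',(310,160)),('side',(270,120))):
  T=r.capture(n)[:,:,::-1]
  cv2.imwrite('pics/%s14.png'%n,cv2.resize(T[y:y+110,x:x+110],None,fx=5,fy=5,interpolation=cv2.INTER_CUBIC))
s=r.get_state();R=Ro.from_euler('xyz',s['eef_rot'],degrees=True);g=np.array(s['tcp_pos'])-R.apply([0,0,.0188])
P=R*Ro.from_euler('x',-30,degrees=True)
for dy in(-.06,.06):
  for dx in(-.022,.022):
    q=g+P.apply([dx,dy,-.004]); print(q,'top',(proj('top',q)-(310,160))*5,'side',(proj('side',q)-(270,120))*5)
"
```

```text
t 21.25 grasp [ 0.5821 -0.2055  0.0637] rpy [-150.0522    0.0221  176.4905] F [ 0.1497 -0.4145 -1.2209] w 0.0438 q [ 10.4  25.8 -39.9  46.2 -42.2 -53.6]
turn [ 0.0009  0.0003 -0.0003] shift now-axes [ 0.1032 -0.2328 -1.3707] target-axes [ 0.1036 -0.234  -1.3704]
[ 0.6005 -0.2666  0.0678] top [452.4429 160.7893] side [298.6037 147.5029]
[ 0.5565 -0.2639  0.0678] top [479.4556 279.1797] side [362.8064 185.7058]
[ 0.6078 -0.1469  0.068 ] top [125.0173 202.1059] side [133.9684 231.7908]
[ 0.5639 -0.1442  0.0679] top [147.093  321.7042] side [197.7953 274.3283]
```

View pics/top14.png

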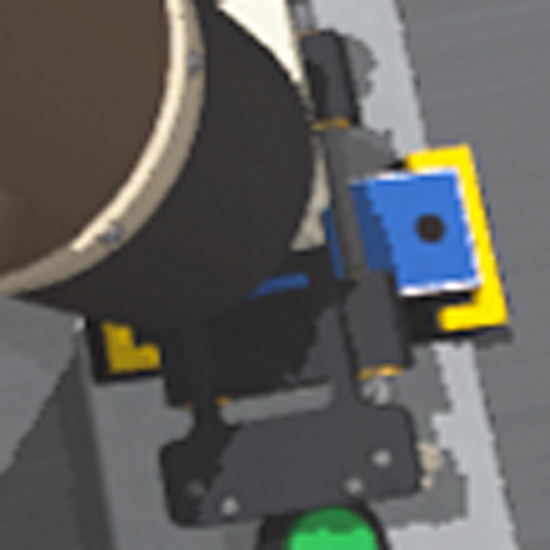

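View pics/side14.png

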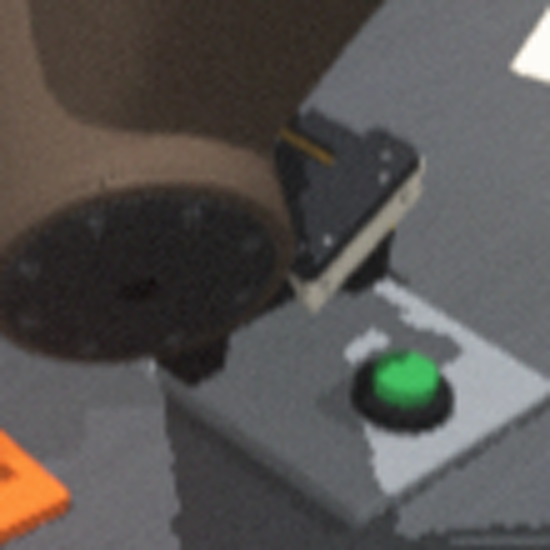

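```bash
python3 -c "
from h import *
def pix(p):return (p[0]/5+310,p[1]/5+160)
ax=np.radians(86.5);u=np.array([np.cos(ax),np.sin(ax)]);v=np.array([u[1],-u[0]])
N=np.array([.580,-.205])
for p,z in(((462,170),.068),((481,290),.068),((469,146),.052),((510,325),.052)):
  q=ray('top',pix(p),z)[:2]-N; print('xn',q@v*1000,'yn',q@u*1000)
T=cv2.imread('pics/top0.png')
H=cv2.cvtColor(T,cv2.COLOR_BGR2HSV);m=cv2.inRange(H,(20,150,80),(33,255,255));m[:,:280]=0
ys,xs=np.nonzero(m);w=np.array([ray('top',(a,b),.052)[:2]-N for a,b in zip(xs,ys)]);print((w@v*1000).min(),(w@v*1000).max(),(w@u*1000).min(),(w@u*1000).max())
H=cv2.cvtColor(cv2.resize(cv2.imread('pics/top14.png'),None,fx=1,fy=1),cv2.COLOR_BGR2HSV);m=cv2.inRange(H,(100,120,60),(125,255,255));m[:,:380]=0
ys,xs=np.nonzero(m);w=np.array([ray('top',pix((a,b)),.068)[:2]-N for a,b in zip(xs,ys)]);print('blue',np.percentile(w@v*1000,[0.5,99.5]),np.percentile(w@u*1000,[.5]))
"
```

```text
xn 20.33580896399675 yn -62.871841247985245
xn -23.753947064360116 yn -59.866380297596486
xn 32.41780059317431 yn -74.26791113456403
xn -35.40269419832133 yn -74.13163721691559
-33.78022929596576 33.61647253256892 -73.3070135576512 73.19135598650786Traceback (most recent call last):
  File "<string>", line 12, in <module>
    ys,xs=np.nonzero(m);w=np.array([ray('top',pix((a,b)),.068)[:2]-N for a,b in zip(xs,ys)]);print('blue',np.percentile(w@v*1000,[0.5,99.5]),np.percentile(w@u*1000,[.5]))
                                    ~~~^^^^^^^^^^^^^^^^^^^^^^^
  File "h.py", line 6, in ray
    f,cx,cy,V=cam(n); R=V[:3,:3];t=V[:3,3]; o=-R.T@t
              ~~~^^^
  File "h.py", line 4, in cam
    c=r.camera_info(n); f=192/np.tan(np.radians(c["vertical_fov"]/2)); return f,c["cx"],c["cy"],np.array(c["view"])
ValueError: time passes only in moves, steps and waits
```

```bash
python3 - <<'E'
s=open('h.py').read()
s=s.replace("def cam(n):","import functools\n@functools.lru_cache(None)\ndef cam(n):")
open('h.py','w').write(s)
E
python3 -c "
from h import *
T=r.capture('top')[:,:,::-1]
cv2.imwrite('pics/top15.png',cv2.resize(T[180:235,365:420],None,fx=11,fy=11,interpolation=cv2.INTER_CUBIC))
"
```

```text
(no output)
```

View pics/top15.png

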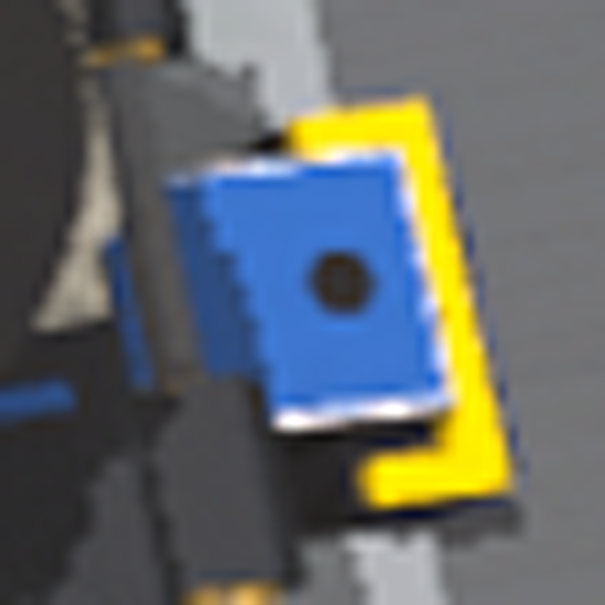

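```bash
python3 -c "
from h import *
pix=lambda p:(p[0]/11+365-.45,p[1]/11+180-.45)
ax=np.radians(86.5);u=np.array([np.cos(ax),np.sin(ax)]);v=np.array([u[1],-u[0]])
N=np.array([.580,-.205])
for p,z in(((400,152),.067),((447,395),.067),((427,97),.052),((513,490),.052),((290,125),.052),((365,500),.052)):
  q=ray('top',pix(p),z)[:2]-N; print('xn %.1f yn %.1f'%(q@v*1000,q@u*1000))
go([.582,-.205,.065],176.5,30)
"
```

```text
xn 22.1 yn -60.9
xn -18.9 yn -59.5
xn 34.1 yn -73.8
xn -33.6 yn -73.0
xn 32.3 yn -49.9
xn -32.1 yn -48.5
t 21.40 grasp [ 0.5823 -0.2054  0.0641] rpy [-150.0628    0.0592  176.4918] F [-0.126  -0.1099 -0.3961] w 0.0436 q [ 10.4  25.7 -39.9  46.1 -42.2 -53.6]
turn [ 0.0011  0.0008 -0.0006] shift now-axes [ 0.3266 -0.1945 -0.9932] target-axes [ 0.3275 -0.1954 -0.9927]
```

step_arm(
  deltas=[
    [0, 0, 0, 0.3, 3, 5, -0.5],
    [0, 0, 0, 0, 3, 5, -0.5],
    [0, 0, 0, 0, 0, 0, -0.5],
  ],
)

```text
time_s: 21.7
tcp_pos: [0.582, -0.2141, 0.0357]
eef_rot: [-150.1, 0.1, 176.5]
contact_force: [0.2, 0.3, -1.3]
gripper_width: 0.0437
```

```bash
python3 -c "
from h import *
go([.582,-.205,.050],176.5,30)
"
```

```text
t 21.70 grasp [ 0.5825 -0.2048  0.052 ] rpy [-150.0899    0.1439  176.5146] F [ 0.1917  0.2547 -1.3019] w 0.0437 q [ 10.   26.6 -40.8  47.9 -40.9 -55.4]
turn [ 0.0016  0.0023 -0.001 ] shift now-axes [0.5569 0.7698 1.8852] target-axes [0.5518 0.7734 1.8853]
```

step_arm(
  deltas=[
    [0, 0, 0, 0, 0.8, 1.5, -0.5],
    [0, 0, 0, 0, 0, 0, -0.5],
  ],
)

```text
time_s: 21.9
tcp_pos: [0.5824, -0.2143, 0.0348]
eef_rot: [-150.0, 0.2, 176.5]
contact_force: [-0.1, -0.0, -1.5]
gripper_width: 0.0433
```

step_arm(
  deltas=[
    [0, 0, 0, 0, 0.7, 1.2, -0.5],
    [0, 0, 0, 0, 0, 0, -0.5],
  ],
)

```text
time_s: 22.1
tcp_pos: [0.5828, -0.2144, 0.035]
eef_rot: [-149.9, 0.2, 176.6]
contact_force: [0.2, -0.4, -1.6]
gripper_width: 0.0434
```

```bash
python3 -c "
from h import *
go([.582,-.205,.050],176.5,30)
"
```

```text
t 22.10 grasp [ 0.5832 -0.205   0.0513] rpy [-149.9064    0.2428  176.5702] F [ 0.1746 -0.3967 -1.5991] w 0.0434 q [ 10.   26.7 -40.9  48.4 -40.8 -55.9]
turn [-0.0016  0.0043 -0.0011] shift now-axes [1.333  0.6283 1.1152] target-axes [1.3275 0.6279 1.1219]
```

step_arm(
  deltas=[
    [0, 0.004, 0, 1, 1.2, 2, -0.5],
    [0, 0, 0, 0, 0, 0, -0.5],
  ],
)

```text
time_s: 22.3
tcp_pos: [0.5831, -0.2144, 0.035]
eef_rot: [-149.8, 0.2, 176.5]
contact_force: [0.0, 0.6, -1.4]
gripper_width: 0.0437
```

step_arm(
  deltas=[
    [0, 0, 0, 0, 0, 0, -0.5],
  ],
)

```text
time_s: 22.4
tcp_pos: [0.5832, -0.2142, 0.035]
eef_rot: [-149.8, 0.2, 176.5]
contact_force: [0.3, 0.6, -1.3]
gripper_width: 0.0434
```

```bash
python3 -c "
from h import *
go([.582,-.205,.050],176.5,30)
for n,(x,y) in(('top',(365,180)),('side',(280,130))):
  T=r.capture(n)[:,:,::-1]
  cv2.imwrite('pics/%s16.png'%n,cv2.resize(T[y:y+70,x:x+70],None,fx=8,fy=8,interpolation=cv2.INTER_CUBIC))
"
```

```text
t 22.40 grasp [ 0.5838 -0.2048  0.0512] rpy [-149.8243    0.2177  176.5139] F [ 0.3421  0.5681 -1.2664] w 0.0434 q [ 10.   26.8 -40.8  48.4 -40.9 -55.9]
turn [-0.0031  0.0034 -0.0017] shift now-axes [1.814  0.3974 1.2137] target-axes [1.8092 0.3968 1.2211]
```

View pics/top16.png

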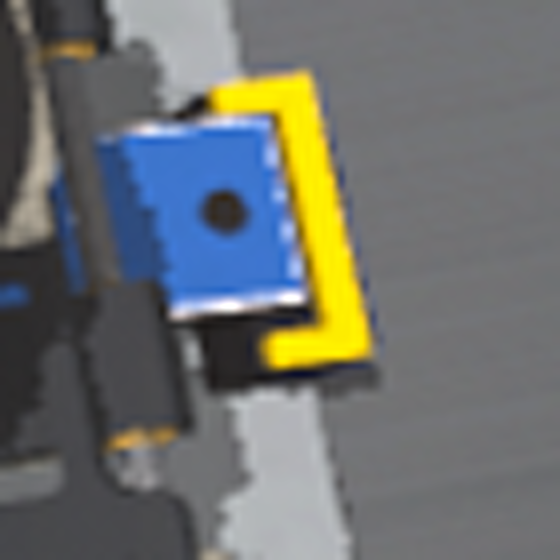

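step_arm(
  deltas=[
    [0, 0, 0, 1.5, 1.5, 2.5, -0.5],
  ],
)

```text
time_s: 22.6
tcp_pos: [0.5831, -0.2144, 0.0341]
eef_rot: [-149.7, 0.3, 176.6]
contact_force: [-5.8, 8.1, 32.7]
gripper_width: 0.0436
```

```bash
python3 -c "
from h import *
go([.582,-.205,.050],176.5,30)"
```

```text
t 22.60 grasp [ 0.5836 -0.2049  0.0503] rpy [-149.6812    0.3366  176.5541] F [-5.8142  8.1256 32.6568] w 0.0436 q [ 10.   26.8 -41.1  49.  -40.7 -56.5]
turn [-0.0056  0.0056 -0.0021] shift now-axes [1.6718 0.1207 0.3813] target-axes [1.6694 0.1221 0.3912]
```

Contact is firm, so the plate is seated. Releasing.

step_arm(
  deltas=[
    [0, 0, 0, 0, 0, 0, -0.5],
    [0, 0, 0, 0, 0, 0, -0.5],
    [0, 0, 0, 0, 0, 0, 0.1],
    [0, 0, 0, 0, 0, 0, 0.3],
    [0, 0, 0, 0, 0, 0, 0.8],
    [0, 0, 0, 0, 0, 0, 1],
    [0, 0, 0, 0, 0, 0, 1],
    [0, 0, 0, 0, 0, 0, 1],
  ],
)

```text
time_s: 23.4
tcp_pos: [0.5827, -0.2147, 0.0333]
eef_rot: [-149.7, 0.3, 176.5]
contact_force: [0.3, -0.3, -0.1]
gripper_width: 0.0829
```

```bash
python3 -c "
from h import *
go([.582,-.205,.050],176.5,30)
for n,(x,y) in(('top',(320,160)),):
  T=r.capture(n)[:,:,::-1]
  cv2.imwrite('pics/%s17.png'%n,cv2.resize(T[y:y+100,x:x+100],None,fx=6,fy=6,interpolation=cv2.INTER_CUBIC))
"
```

```text
t 23.40 grasp [ 0.5832 -0.2053  0.0495] rpy [-149.67      0.2728  176.5228] F [ 0.3312 -0.3245 -0.0641] w 0.0829 q [  9.9  26.9 -41.1  49.  -40.7 -56.5]
turn [-0.0058  0.0043 -0.002 ] shift now-axes [ 1.2875  0.0356 -0.4956] target-axes [ 1.2896  0.0411 -0.4898]
```

View pics/top17.png

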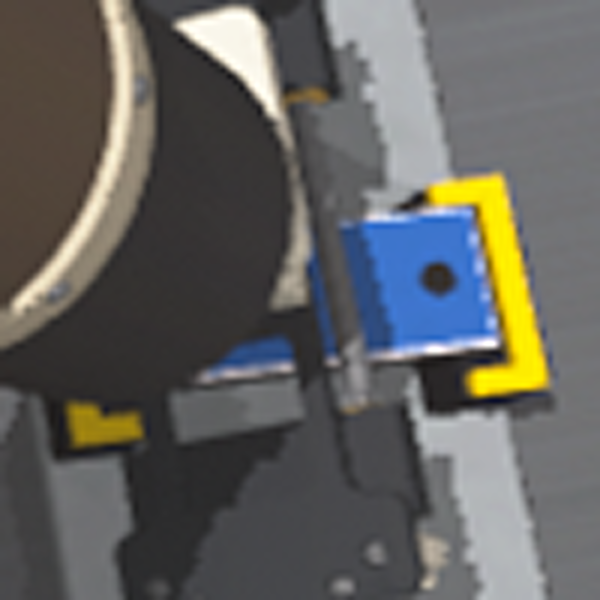

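step_arm(
  deltas=[
    [0, 0, 0, 0, 0, -15, 1],
    [0, 0, 0, 0, 0, -25, 1],
    [0, 0, 0, 0, 0, -35, 1],
    [0, 0, 0, 0, 0, -40, 1],
    [-0.08, 0, 0, 0, 0, -30, 1],
    [-0.1, 0, 0, 0, 0, -20, 1],
    [-0.12, 0, 0, 0, 0, 0, 1],
    [-0.12, 0, 0, 0, 0, 0, 1],
    [-0.1, 0, 0, 0, 0, 0, 1],
    [0, 0, 0, 0, 0, 0, -1],
  ],
)

```text
time_s: 24.45
tcp_pos: [0.5876, -0.1261, 0.1829]
eef_rot: [179.3, 0.3, 177.0]
contact_force: [-0.2, -1.4, -0.6]
gripper_width: 0.0834
```

```bash
python3 -c "
from h import *
go([.475,-.2,.1],176.5,0,0)
for n in('top','side'):
  cv2.imwrite('pics/%s18.png'%n,r.capture(n)[:,:,::-1])
"
```

```text
t 24.45 grasp [ 0.5876 -0.1261  0.1829] rpy [179.3016   0.3235 176.9709] F [-0.1844 -1.3775 -0.5913] w 0.0834 q [  6.1  15.3 -12.4  -0.7 -61.8  -8.8]
turn [0.0122 0.0056 0.0083] shift now-axes [109.0161 -80.7637  81.2658] target-axes [107.8908 -80.6565  82.8583]
```

View pics/top18.png

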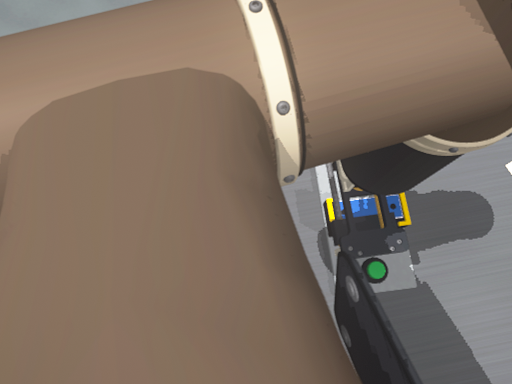

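View pics/side18.png

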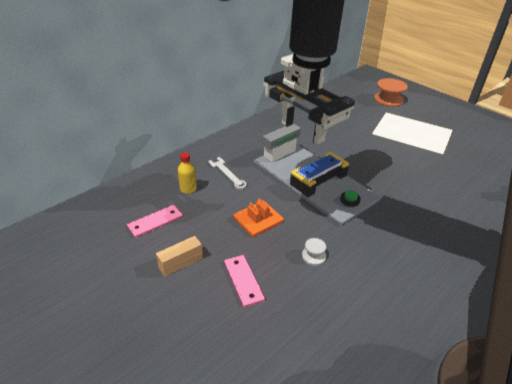

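step_arm(
  deltas=[
    [0.012, 0.005, 0.008, 0, 0, 0, -1],
    [0, 0, 0, 18, -13.5, 0, -1],
    [0, 0, 0, 18, -13.5, 0, -1],
    [0, 0, 0, 18, -13.5, 0, -1],
    [0, 0, 0, 18, -13.5, 0, -1],
    [0, 0, 0, 18, -13.5, 0, -1],
    [0, 0, 0, 18, -13.5, 0, -1],
    [0, 0, 0, 0, 0, 0, -1],
    [0, 0, 0, 0, 0, 0, -1],
    [0, 0, 0, 0, 0, 0, -1],
  ],
)

```text
time_s: 25.55
tcp_pos: [0.4665, -0.1981, 0.1781]
eef_rot: [-178.6, -1.1, 177.2]
contact_force: [-0.1, -0.2, 0.5]
gripper_width: 0.0016
```

```bash
python3 -c "
from h import *
go([.475,-.2,.06],176.5,0,0)
for n in('top','side'):
  cv2.imwrite('pics/%s19.png'%n,r.capture(n)[:,:,::-1])
"
```

```text
t 25.55 grasp [ 0.4665 -0.1981  0.1781] rpy [-178.6121   -1.0686  177.1959] F [-0.0846 -0.1542  0.4865] w 0.0016 q [  0.3   7.3 -24.5   1.5 -59.4  -3.9]
turn [-0.0243 -0.0185  0.0124] shift now-axes [-10.8198   1.3382 117.9181] target-axes [ -8.6367  -1.4135 118.0972]
```

View pics/top19.png

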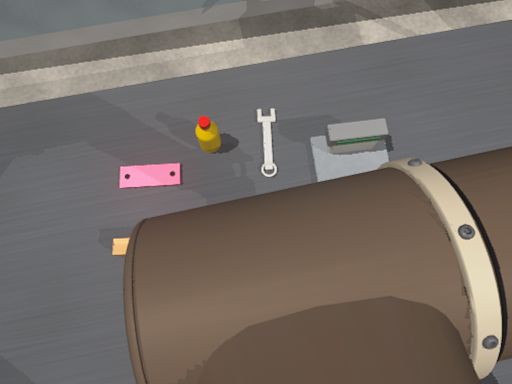

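View pics/side19.png

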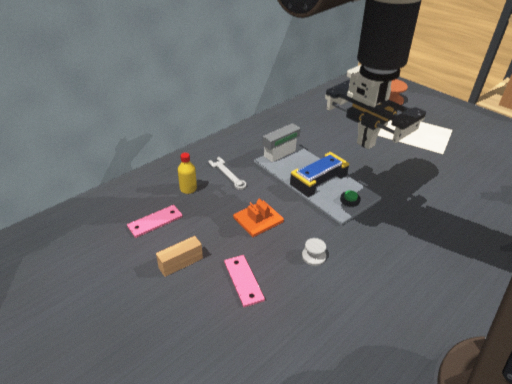

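step_arm(
  deltas=[
    [-0.024, -0.018, 0.012, 0, 0, 0, -1],
    [0, 0, 0, -3, -0.5, 30, -1],
    [0, 0, 0, -3, -0.5, 30, -1],
    [0, 0, 0, -2, 0, 30, -1],
    [0, 0, 0, 0, 0, 25, -1],
    [0, 0, 0, 0, 0, 0, -1],
    [0, 0, 0, 0, 0, 0, -1],
  ],
)

```text
time_s: 26.35
tcp_pos: [0.4795, -0.1993, 0.0614]
eef_rot: [179.7, 0.6, 176.3]
contact_force: [-0.1, 0.6, 0.0]
gripper_width: 0.0002
```

```bash
python3 -c "
from h import *
go([.475,-.2,.028],176.5,0,0)
S=r.capture('side')[:,:,::-1]
cv2.imwrite('pics/side20.png',cv2.resize(S[130:230,290:390],None,fx=6,fy=6,interpolation=cv2.INTER_CUBIC))
"
```

```text
t 26.35 grasp [ 0.4795 -0.1993  0.0614] rpy [179.6821   0.5681 176.3488] F [-0.0567  0.5623  0.046 ] w 0.0002 q [ -1.1  15.7 -31.   -0.4 -42.7  -2.2]
turn [ 0.0055  0.0099 -0.0026] shift now-axes [ 4.7507 -1.1392 33.3065] target-axes [ 4.4227 -0.9427 33.3578]
```

View pics/side20.png

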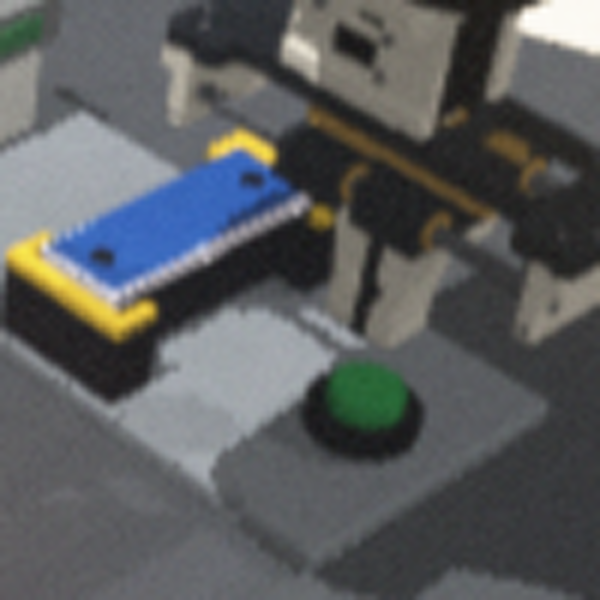

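step_arm(
  deltas=[
    [0.005, 0.009, 0, 2, -0.5, 12, -1],
    [0, 0, 0, 2, -0.5, 12, -1],
    [0, 0, 0, 0, 0, 0, -1],
  ],
)

```text
time_s: 26.7
tcp_pos: [0.4779, -0.2002, 0.0394]
eef_rot: [180.0, 0.4, 176.3]
contact_force: [-0.2, 0.7, 0.1]
gripper_width: 0.0005
```

```bash
python3 -c "
from h import *
go([.475,-.2,.028],176.5,0,0)
S=r.capture('side')[:,:,::-1]
cv2.imwrite('pics/side21.png',cv2.resize(S[150:220,320:390],None,fx=8,fy=8,interpolation=cv2.INTER_CUBIC))
"
```

```text
t 26.70 grasp [ 0.4779 -0.2002  0.0394] rpy [179.9764   0.3967 176.3308] F [-0.1966  0.7096  0.0605] w 0.0005 q [ -1.   17.5 -32.5  -0.  -39.6  -2.7]
turn [ 0.0004  0.0069 -0.003 ] shift now-axes [ 2.9467  0.0194 11.4276] target-axes [ 2.8675  0.0326 11.4478]
```

View pics/side21.png

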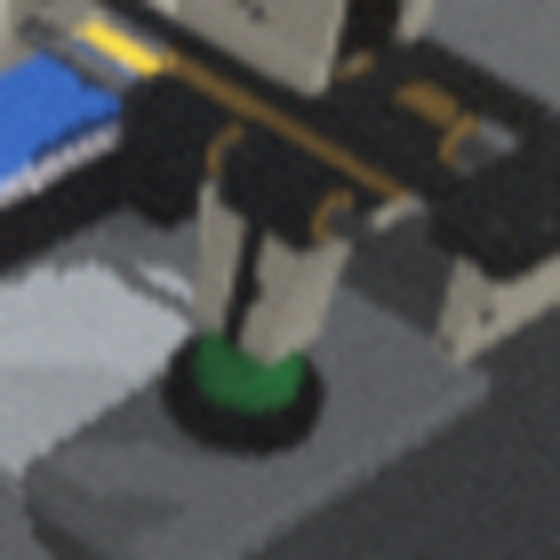

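step_arm(
  deltas=[
    [0, 0.006, 0, 2.5, 0, 5, -1],
  ],
)

```text
time_s: 26.85
tcp_pos: [0.4772, -0.2002, 0.0362]
eef_rot: [-180.0, 0.2, 176.4]
contact_force: [-0.3, -0.2, -0.0]
gripper_width: 0.0001
```

step_arm(
  deltas=[
    [0, 0, 0, 0.5, 0, 3, -1],
  ],
)

```text
time_s: 26.95
tcp_pos: [0.4766, -0.2002, 0.0334]
eef_rot: [-180.0, 0.2, 176.4]
contact_force: [-1.5, 0.7, 1.3]
gripper_width: 0.0006
```

step_arm(
  deltas=[
    [0, 0, 0, 0, 0, 3, -1],
  ],
)

```text
time_s: 27.05
tcp_pos: [0.4767, -0.2002, 0.0306]
eef_rot: [-180.0, 0.3, 176.4]
contact_force: [-0.6, -0.0, 3.4]
gripper_width: 0.0004
```

step_arm(
  deltas=[
    [0, 0, 0, 0, 0, 2, -1],
  ],
)

```text
time_s: 27.15
tcp_pos: [0.4767, -0.2002, 0.0287]
eef_rot: [-180.0, 0.3, 176.4]
contact_force: [-1.6, 0.8, 3.9]
gripper_width: 0.0006
```

step_arm(
  deltas=[
    [0, 0, 0, 0, 0, 2, -1],
  ],
)

```text
time_s: 27.25
tcp_pos: [0.4768, -0.2003, 0.0277]
eef_rot: [-180.0, 0.3, 176.4]
contact_force: [-9.7, 7.2, 35.4]
gripper_width: 0.0003
```

step_arm(
  deltas=[
    [0, 0, 0, 0, 0, 2, -1],
  ],
)

```text
time_s: 27.35
tcp_pos: [0.4768, -0.2003, 0.0276]
eef_rot: [-179.9, 0.3, 176.5]
contact_force: [-11.4, 7.1, 38.3]
gripper_width: 0.0007
```

Hard stop reached after about 6 mm of travel. Backing off.

step_arm(
  deltas=[
    [0, 0, 0, 0, 0, -3, -1],
    [0, 0, 0, 0, 0, -8, -1],
    [0, 0, 0, 0, 0, -20, -1],
    [0, 0, 0, 0, 0, -40, -1],
    [0, 0, 0, 0, 0, -40, -1],
    [0, 0, 0, 0, 0, -40, -1],
    [0, 0, 0, 0, 0, 0, -1],
    [0, 0, 0, 0, 0, 0, -1],
  ],
)

```text
time_s: 28.15
tcp_pos: [0.4766, -0.2001, 0.1864]
eef_rot: [-179.9, 0.4, 176.5]
contact_force: [-0.1, 0.1, -0.8]
gripper_width: 0.0006
```

```bash
python3 -c "
from h import *
go([.475,-.2,.028],176.5,0,0)
S=r.capture('side')[:,:,::-1]
cv2.imwrite('pics/s22.png',S)
cv2.imwrite('pics/side22.png',cv2.resize(S[140:220,280:380],None,fx=7,fy=7,interpolation=cv2.INTER_CUBIC))
"
```

```text
t 28.15 grasp [ 0.4766 -0.2001  0.1864] rpy [-179.9252    0.3865  176.494 ] F [-0.1196  0.1062 -0.7744] w 0.0006 q [ -0.9   7.2 -22.8   0.1 -59.7  -2.6]
turn [-0.0013  0.0067 -0.0001] shift now-axes [  2.6735   0.2197 158.3786] target-axes [  1.605    0.013  158.3931]
```

View pics/side22.png

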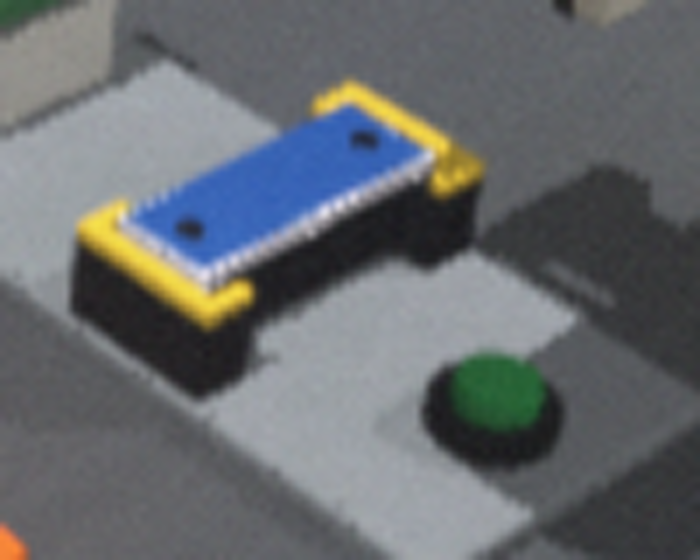

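View pics/s22.png

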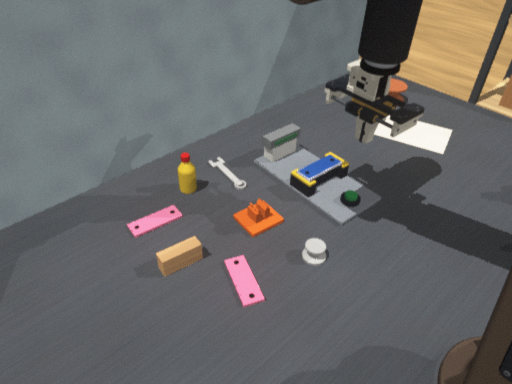

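```bash
python3 -c "
from h import *
S=cv2.imread('pics/s22.png');H=cv2.cvtColor(S,cv2.COLOR_BGR2HSV)
m=cv2.inRange(H,(100,110,60),(125,255,255));m[:,:285]=0;m[:,360:]=0;m=cv2.morphologyEx(m,cv2.MORPH_CLOSE,np.ones((5,5)))
print('plate',rect('side',m,.054)[0])
m=cv2.inRange(H,(20,150,80),(33,255,255));m[:,:250]=0
p=np.argwhere(m)[:,::-1];w=np.array([ray('side',q,.052)[:2] for q in p])*1000
print('yellow',cv2.minAreaRect(w.astype(np.float32)))
"
```

```text
plate ((584.2273559570312, -206.12481689453125), (112.82212829589844, 40.60957336425781), 85.87934875488281)
yellow ((577.40625, -202.10171508789062), (149.34942626953125, 70.08444213867188), 86.42466735839844)
```

Side view alone leaves about 3 mm of doubt in x, so I'll move the arm aside for a clear top view.

step_arm(
  deltas=[
    [0, 0, 0, 0, 30, -15, -1],
    [0, 0, 0, 0, 45, -10, -1],
    [0, 0, 0, 0, 45, 0, -1],
    [0, 0, 0, 0, 45, 0, -1],
    [0, 0, 0, 0, 45, 0, -1],
    [0, 0, 0, 0, 45, 0, -1],
    [0, 0, 0, 0, 45, 0, -1],
    [0, 0, 0, 0, 45, 0, -1],
    [0, 0, 0, 0, 45, 0, -1],
    [0, 0, 0, 0, 45, 0, -1],
  ],
)

```text
time_s: 29.2
tcp_pos: [0.5002, 0.2442, 0.199]
eef_rot: [-179.5, -0.4, 176.0]
contact_force: [1.4, -0.8, -0.5]
gripper_width: 0.0004
```

step_arm(
  deltas=[
    [0, 0, 0, 0, 45, 0, -1],
    [0, 0, 0, 0, 45, 0, -1],
    [0, 0, 0, 0, 45, 0, -1],
    [0, 0, 0, 0, 30, 0, -1],
    [0, 0, 0, 0, 0, 0, -1],
  ],
)

```text
time_s: 29.7
tcp_pos: [0.5088, 0.4194, 0.1869]
eef_rot: [-178.9, -0.8, 176.2]
contact_force: [-0.9, -0.8, 0.1]
gripper_width: 0.0005
```

```bash
python3 -c "
from h import *
go([.475,-.2,.028],176.5,0,0)
T=r.capture('top')[:,:,::-1]
cv2.imwrite('pics/t23.png',T)
cv2.imwrite('pics/top23.png',cv2.resize(T[175:295,310:420],None,fx=6,fy=5,interpolation=cv2.INTER_CUBIC))
"
```

```text
t 29.70 grasp [0.5088 0.4194 0.1869] rpy [-178.89     -0.8304  176.236 ] F [-0.872  -0.7669  0.0828] w 0.0005 q [ 56.3  21.4  -3.3  -0.2 -66.7 -60. ]
turn [-0.0193 -0.0145 -0.0045] shift now-axes [  -9.286  -617.0842  170.7322] target-axes [  -4.1259 -620.3014  158.864 ]
```

View pics/top23.png

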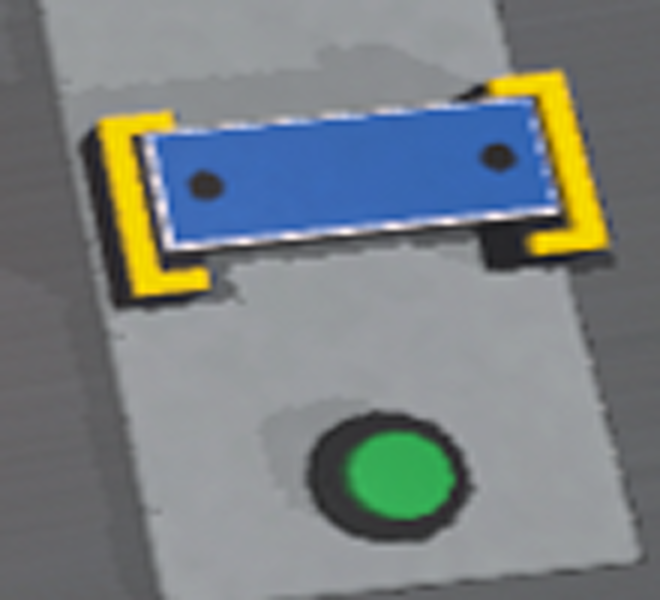

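View pics/t23.png

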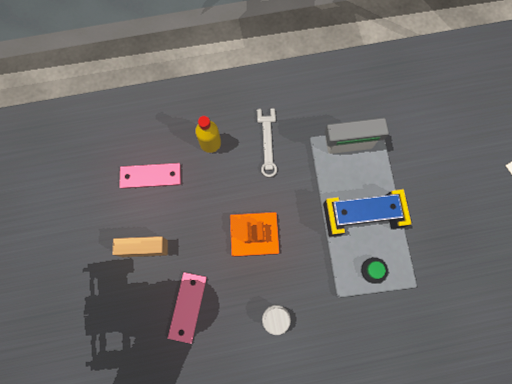

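```bash
python3 -c "
from h import *
T=cv2.imread('pics/t23.png');H=cv2.cvtColor(T,cv2.COLOR_BGR2HSV)
m=cv2.inRange(H,(95,60,60),(130,255,255));m[:,:325]=0;m[:,412:]=0;m[:185]=0;m[235:]=0
k,l,st,ce=cv2.connectedComponentsWithStats(m);i=1+np.argmax(st[1:,4]);m=(l==i).astype(np.uint8)
m=cv2.morphologyEx(m,cv2.MORPH_CLOSE,np.ones((5,5)))
R,c=rect('top',m,.054);print('blue',R)
N=np.array([.580,-.205]);ax=np.radians(86.5);u=np.array([np.cos(ax),np.sin(ax)]);v=np.array([u[1],-u[0]])
print((cv2.boxPoints(R)/1000-N)@np.array([v,u]).T*1000)
for p in((165,130),(480,98),(148,132),(532,98),(562,212),(168,250),(205,272),(530,235)):
  q=(p[0]/6+310-.4,p[1]/5+175-.4);
  for z in(.054,.052): w=ray('top',q,z)[:2]-N;print(p,z,'xn %.1f yn %.1f'%(w@v*1000,w@u*1000))
cv2.imwrite('pics/z1.png',cv2.resize(T[188:230,325:375],None,fx=14,fy=14,interpolation=cv2.INTER_CUBIC))
cv2.imwrite('pics/z2.png',cv2.resize(T[180:222,375:420],None,fx=14,fy=14,interpolation=cv2.INTER_CUBIC))
"
```

```text
blue ((583.9444580078125, -206.79281616210938), (118.0727767944336, 42.863277435302734), 86.6263427734375)
[[-17.2548 -60.6322]
 [ 25.6083 -60.5377]
 [ 25.3479  57.5348]
 [-17.5152  57.4403]]
(165, 130) 0.054 xn 26.4 yn 52.6
(165, 130) 0.052 xn 26.9 yn 52.1
(480, 98) 0.054 xn 26.0 yn -45.4
(480, 98) 0.052 xn 26.4 yn -46.2
(148, 132) 0.054 xn 26.3 yn 57.9
(148, 132) 0.052 xn 26.8 yn 57.4
(532, 98) 0.054 xn 23.9 yn -61.2
(532, 98) 0.052 xn 24.3 yn -62.0
(562, 212) 0.054 xn -19.2 yn -60.9
(562, 212) 0.052 xn -18.9 yn -61.7
(168, 250) 0.054 xn -17.7 yn 59.7
(168, 250) 0.052 xn -17.4 yn 59.2
(205, 272) 0.054 xn -27.1 yn 50.1
(205, 272) 0.052 xn -26.8 yn 49.6
(530, 235) 0.054 xn -26.3 yn -49.5
(530, 235) 0.052 xn -26.0 yn -50.3
```

View pics/z1.png

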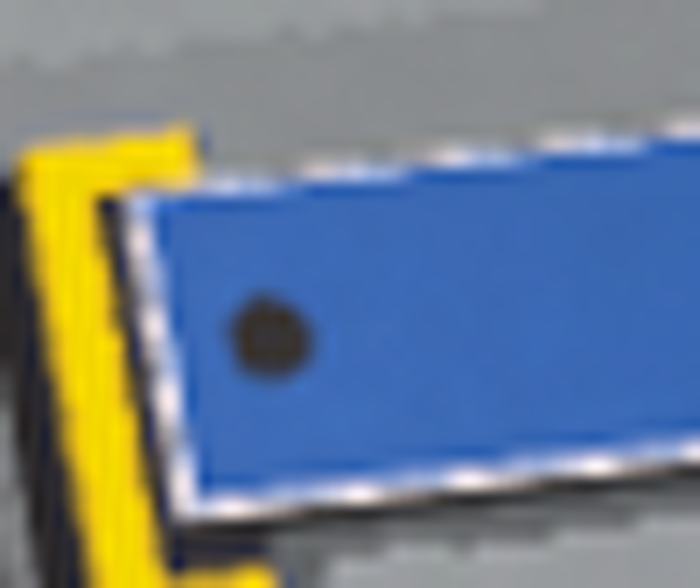

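View pics/z2.png

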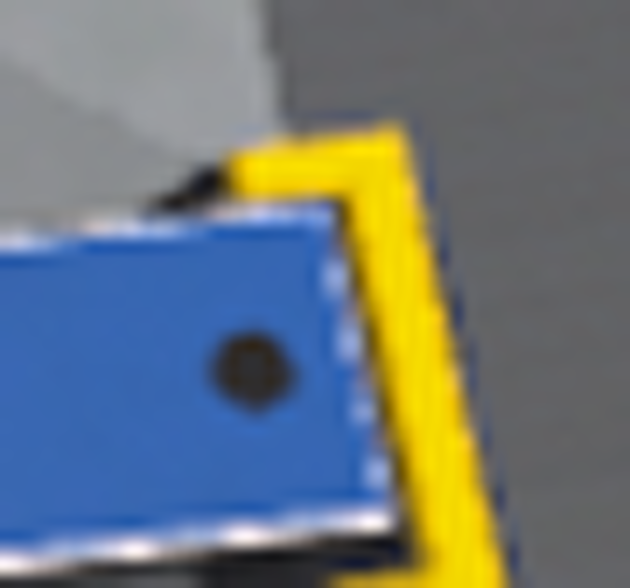

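```bash
python3 -c "
from h import *
T=cv2.imread('pics/t23.png');S=cv2.imread('pics/s22.png')
t=lambda p:(p[0]/14+325-.46,p[1]/14+188-.46)
t2=lambda p:(p[0]/14+375-.46,p[1]/14+180-.46)
s=lambda p:(p[0]/7+280-.43,p[1]/7+140-.43)
print('hole+y',tri(t((270,337)),s((190,228))),'hole-y',tri(t2((253,370)),s((363,138))))
# corners of the top face
print('+x+y',tri(t((130,195)),s((125,215))),'-x+y',tri(t((185,515)),s((207,280))))
print('-x-y',tri(t2((395,518)),s((437,155))))
cv2.imwrite('pics/z3.png',cv2.resize(S[145:190,285:355],None,fx=11,fy=11,interpolation=cv2.INTER_CUBIC))
"
```

```text
hole+y [ 0.5867 -0.1613  0.0547] hole-y [ 0.5804 -0.2512  0.0546]
+x+y [ 0.6077 -0.1484  0.0553] -x+y [ 0.5659 -0.146   0.0515]
-x-y [ 0.5576 -0.2653  0.0522]
```

View pics/z3.png

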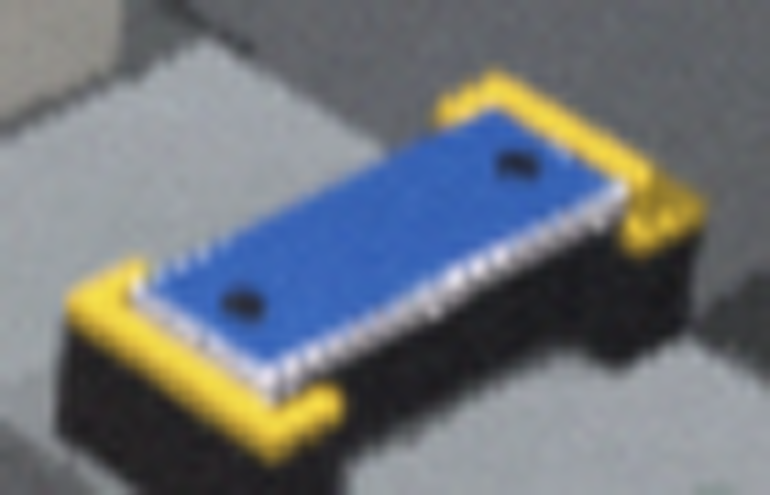

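```bash
python3 -c "
from h import *
print(r.close_job()); print(r.get_state()['time_s'])"
```

```text
the job is handed in; nothing more can be done
None
the job is handed in; nothing more can be done
```

The plate is in the scanner nest, blue face up, and I pressed and released the start button after letting the plate go. I handed the job in at about 30 s. I gripped the plate by its long edges, stood it in the orange stand, regripped it from the other side, and laid it in the nest.

**Button:** the fingers travelled about 6 mm and met a firm stop at 35–38 N. After I backed off, the button was clear and looked fully up in the pictures.

**Plate position:** it lies about 4 mm off-centre towards the scanner, so it is right against the side stops on that side. The side stops stay fully visible beside it in the top view.

**Disagreement in the checks:**
- The plate's two holes both measured about 54.6 mm high, against 54 mm expected for a flat plate. If it were riding up on a stop they would be nearer 57 mm.
- My hand-picked corner points put the scanner-side edge 3–4 mm higher than the other edge. I took that as picking error on the plate's bright rim, not a tilt.

**Bystanders:** the oil bottle, wrench and hub look unmoved in the last pictures, and the robot was touching nothing when I handed in.

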